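# Hang the vial carriers on the drip rail

## Robot

A 6-joint arm with a two-finger parallel gripper is mounted at the origin on a cart in front of the work surface, level with it; the furniture and walls round the work are solid. World frame = base frame: x ahead of the robot, y to its left, z up, the work surface at z = 0. Lengths are in m, angles in rad, forces in N, time in s.
With the tool pointing down it reaches from about 0.3 to 0.875 m from the base axis. Payload 4.2 kg.
Tool frame: the origin (TCP) lies where the fingers leave the gripper's body, on its centre line; the fingertips stand 73 mm ahead of it and the grasp point (between the pads) lies grip_point_offset ahead of it (grip_point_offset is the distance from the TCP to the grasp point, in m); z points along the fingers, y is the line along which they close (so a half turn about z gives the same grasp; the last joint's range is limited). The gripper opens to 85 mm and grips with 20 to 120 N. Pads are 22 mm wide; open, the fingers measure 114 mm over their backs; the gripper's body (76 mm by 85 mm) begins 54 mm behind the grasp point. The pads swing forward as they close: fully open they stand 13 mm farther back than shut.
Start: joints at [-1.263, 0.32, 1.565, -0, 1.257, -0.02], TCP at [0.185, -0.544, 0.304] pointing down, gripper open.
Joint ranges: [-3.11, 3.11], [-0.84, 2.01], [0.21, 2.61], [-1.34, 4.49], [0.05, 2.63], [-2.56, 2.56]. Speed limits (rad/s): [2.57, 2.57, 3.14, 3.14, 3.14, 3.14].

## Interface

Orientations are given as a 3x3 rotation matrix whose columns are the frame's x, y, z axes.
In Python, from plant import * gives the robot as it stands.
- The arm moves only by the tool drive_tool, never from a script. Its arguments are lists of equal length, an entry for each row: "linear": the shift along the tool's x, y, z in units of 40 mm (1.0 is 40 mm), a list of three; "turn": the turn, a rotation vector about the tool's x, y, z in units of 5 degrees (1.0 is 5 degrees), a list of three. A call has exactly 8 rows; each row shifts and turns the commanded pose from where the row before left it, along the tool's axes as they then stand; what a row does not reach is not made up. A row lasts 1/12 s, in which the tool goes at most 41.7 mm and 7.16 degrees, less where a joint would pass 70% of its speed; a pose out of reach is approached as far as the arm can. A call is refused whole if a number of a shift passes 1 or a number of a turn 1, either way. A call with a gripper value outside its range is refused whole. "hand" is the closure, from 0 (fully open) to 1 (shut), set as the call begins (left out, the last holds). The fingers move at their own pace and stop on an object; the grip force is fixed at half the most. Time passes only in rows, so rows that do not move let the fingers close, or fill a call up. It gives the time, the measured TCP pose, the force, the opening and the grip force at its end, in the units of the state.
- sense(): the state, without advancing time (a new reading comes with each control period).
- camera(name): name is "scene" or "top"; returns a dict with "image" (480x640x3 uint8, blue, green, red), "fx", "fy", "cx", "cy" (pixels), "R" (3x3) and "t" (3): a world point X has camera coordinates R X + t. Camera axes: x right, y down, z forward; pixel columns grow to the right and rows downward; lengths in m; the calibration is good to about 2 mm. A picture is of the moment at which its call begins. There is no depth.
- job_done(): hands the job in; it is judged then, once.
The state is a dict: "time": time; "qpos": joint angles; "qvel": joint speeds; "joint_efforts": joint torques, N m; "eef_pos": TCP position; "eef_rot": TCP orientation; "contact_force": force on the tool from outside, world axes, zero at the start; "moment": the same for the moment, N m; "opening": finger opening in m; "gripper_force": force on a finger pad.
Only numpy, scipy, OpenCV 4.12 (cv2) and the standard library are available. Lean on these libraries where they do the work, as an engineer would, in place of code of your own. Each camera call takes 0.05 s, during which the arm holds its last target. There are 200 camera calls.

## Task

First slide the drip tray sideways, without lifting it off the board, from its parking place onto the marked drip place beneath the rail. Then hang every hooked vial carrier on the rail: lift its hook over the rail's front lip and lower it until the hook tip is seated on the floor of the channel behind the lip, the carrier hanging plumb and clear of the end stops. The tray must be on its drip place at the end, and the beaker, wash bottle, black dish and timer must be left alone.

Things in the scene. Friction and masses are not known exactly. Their poses are not given: they have to be found in the camera images.
- rail_seat (a point): hanging rail: 280 mm steel channel, open on top. Point: middle of its floor, 170 mm above the worktop. x along the rail, y level out to the loading side (front), z up. Anti-jump lip: front edge, 3 mm thick, centred 13.5 mm in front (+y) of the point, top 12 mm above the floor. Back wall: same height, 3 mm thick, centred 13.5 mm behind. Closed end stops at x = +-134 mm. Underside 4 mm below the floor
- station: fixed grey board under the rail, 290 mm (x) x 215 mm (y) x 6 mm thick, carrying the rail; origin on the worktop, 75 mm in front (+y) of the rail's channel; axes as the rail's. Two posts 12 x 10 mm stand 55 mm behind the channel at x = +-134 mm, with short arms under the channel's ends; between them all below the channel is open from the front
- drip_place (a point): middle of the drip place: 210 x 74 mm outline of black corner marks on the board straight beneath the rail; point on the board's top, 6 mm above the worktop; axes as the rail's
- park_place (a point): middle of the parking place: the like outline 110 mm in front (+y) of the drip place, where the tray starts
- tray_mid (a point): drip tray: open steel tray, 200 mm (its x, along the rail) x 64 mm (its y) x 18 mm high, 0.45 kg, loose on the board. Point: its middle, 9 mm above its underside. A flat handle arm 14 mm wide goes out from its front side (+y), 10 mm above the board
- tray_grip (a point): middle of the black upright grip block at the end of the tray's handle, 124 mm in front (+y of the tray) of the tray's middle and 22 mm above it: 18 mm (tray x) x 34 mm (tray y) x 42 mm high, from 10 to 52 mm above the tray's underside; axes as the tray's
- carrier_1_tab (a point): hooked vial carrier (3 or 4 present, all alike, about 0.25 kg, standing upright at the start on the grey draining board, top 8 mm above the worktop). Point: middle of its black grip tab, 28 mm (its x) x 10 mm (its y) x 40 mm high. Hook tip, 28 x 12 mm with a flat foot, ends 42 mm straight below the point; bridge underside 26 mm below it. Seated: tip on the channel floor, so the point is 42 mm above rail_seat, axes as the rail's
- carrier_1: lower end of the carrier of carrier_1_tab: origin in the middle of its underside, 152 mm below that point, same axes. Base 50 mm (x) x 58 mm (y) with a fixed vial, top 62 mm above the underside. A flat strap 28 mm wide, 4 mm thick, rises from the base 27 mm in front (+y) of the middle to the bridge; gap between strap and tip 19 mm, open below: it goes over the lip
- carrier_2_tab (a point): hooked vial carrier (3 or 4 present, all alike, about 0.25 kg, standing upright at the start on the grey draining board, top 8 mm above the worktop). Point: middle of its black grip tab, 28 mm (its x) x 10 mm (its y) x 40 mm high. Hook tip, 28 x 12 mm with a flat foot, ends 42 mm straight below the point; bridge underside 26 mm below it. Seated: tip on the channel floor, so the point is 42 mm above rail_seat, axes as the rail's
- carrier_2: lower end of the carrier of carrier_2_tab: origin in the middle of its underside, 152 mm below that point, same axes. Base 50 mm (x) x 58 mm (y) with a fixed vial, top 62 mm above the underside. A flat strap 28 mm wide, 4 mm thick, rises from the base 27 mm in front (+y) of the middle to the bridge; gap between strap and tip 19 mm, open below: it goes over the lip
- carrier_3_tab (a point): hooked vial carrier (3 or 4 present, all alike, about 0.25 kg, standing upright at the start on the grey draining board, top 8 mm above the worktop). Point: middle of its black grip tab, 28 mm (its x) x 10 mm (its y) x 40 mm high. Hook tip, 28 x 12 mm with a flat foot, ends 42 mm straight below the point; bridge underside 26 mm below it. Seated: tip on the channel floor, so the point is 42 mm above rail_seat, axes as the rail's
- carrier_3: lower end of the carrier of carrier_3_tab: origin in the middle of its underside, 152 mm below that point, same axes. Base 50 mm (x) x 58 mm (y) with a fixed vial, top 62 mm above the underside. A flat strap 28 mm wide, 4 mm thick, rises from the base 27 mm in front (+y) of the middle to the bridge; gap between strap and tip 19 mm, open below: it goes over the lip
- carrier_4_tab (a point): hooked vial carrier (3 or 4 present, all alike, about 0.25 kg, standing upright at the start on the grey draining board, top 8 mm above the worktop). Point: middle of its black grip tab, 28 mm (its x) x 10 mm (its y) x 40 mm high. Hook tip, 28 x 12 mm with a flat foot, ends 42 mm straight below the point; bridge underside 26 mm below it. Seated: tip on the channel floor, so the point is 42 mm above rail_seat, axes as the rail's
- carrier_4: lower end of the carrier of carrier_4_tab: origin in the middle of its underside, 152 mm below that point, same axes. Base 50 mm (x) x 58 mm (y) with a fixed vial, top 62 mm above the underside. A flat strap 28 mm wide, 4 mm thick, rises from the base 27 mm in front (+y) of the middle to the bridge; gap between strap and tip 19 mm, open below: it goes over the lip
- beaker: bystander: clear glass beaker, 67 mm wide, 92 mm high; origin at the centre of its underside; leave it where it is
- wash_bottle: bystander: white squeeze wash bottle with a bent spout, 174 mm high; origin at the centre of its underside; leave it where it is
- black_dish: bystander: black plastic dish, 72 mm wide, 30 mm high; origin at the centre of its underside; leave it where it is
- timer: bystander: white bench timer, 66 mm wide, 62 mm high; origin at the centre of its underside; leave it where it is

How it is judged:
By the outcome, as a careful person would: the job done as asked, in the order asked, and still so for the second after the job is handed in, with the robot touching nothing.
Of carrier_1, carrier_2, carrier_3, carrier_4 only 3 to 4 are there at a start; the rules pass over those that are not, and their reading is None.
At some moment in a run one of tray may be knocked a few centimetres aside while the robot is not near it.
It also fails if it takes over 210 s, if anything falls off the work surface, if the arm or the gripper's body presses on something with over 40 N, if the wrist force passes 120 N, or if a joint passes its speed limit or range.

## Working session

There is one attempt and no reset: what is moved stays moved. The work goes in short steps, Python scripts to look and compute and a tool call to move; the robot and the scene stay as the last step left them, time stands still between calls to the robot, and variables do not carry over. Pictures are saved under pics/ and viewed, at most 14 in all, crops included, and the job is handed in when it is done.

Besides the shell and the picture viewer there is one more tool, called as a command line: name --argument value ..., lists and objects as JSON in quotes. drive_tool: Moves the arm, as the interface text tells. Its arguments: {"type":"object","properties":{"linear":{"type":"array"},"turn":{"type":"array"},"hand":{"type":"number"}},"required":["linear","turn"]}

```bash
mkdir -p pics; ls; python3 - <<'E'
from plant import *
import cv2
s=sense();print({k:(v if not hasattr(v,'round') else v) for k,v in s.items()})
try: print(grip_point_offset)
except Exception as e: print(e)
for n in("scene","top"):
    c=camera(n);cv2.imwrite(f"pics/{n}0.png",c["image"]);print(n,c["fx"],c["cx"],c["cy"],c["R"],c["t"])
E
```

```text
pics
{'time': 0.0, 'qpos': array([-1.26301795e+00,  3.20279525e-01,  1.56566781e+00,  2.02425147e-05,
        1.25739048e+00, -2.00222422e-02]), 'qvel': array([-0.00032047, -0.00094374, -0.00159799,  0.00045613,  0.00049435,
       -0.00159127]), 'joint_efforts': array([ 2.14225642e-03, -4.15520704e+01, -2.34162623e+01,  2.33781238e-04,
        8.27745942e-03, -4.54138167e-07]), 'eef_pos': array([ 0.18501659, -0.54405678,  0.30309361]), 'eef_rot': array([[ 9.46754778e-01,  3.21955168e-01, -5.10330667e-04],
       [ 3.21955568e-01, -9.46753308e-01,  1.66898584e-03],
       [ 5.41813711e-05, -1.74442412e-03, -9.99998477e-01]]), 'contact_force': array([-0.40201039,  0.61459303,  0.5245216 ]), 'moment': array([0.02457351, 0.03064735, 0.01269253]), 'gripper_force': 0.0, 'opening': 0.0853079389808696}
0.0539
scene 542.8061766154759 302.33859417236596 241.48588437284738 [[-0.62068893 -0.78379074  0.0204287 ]
 [-0.42094054  0.3111375  -0.85205781]
 [ 0.66147889 -0.53746212 -0.5230489 ]] [0.49132573 0.32023421 1.08979072]
top 449.5992696143837 319.06035251601486 236.8363242460763 [[ 0.00881105 -0.99992523 -0.00847924]
 [-0.99767607 -0.00821767 -0.06763826]
 [ 0.06756352  0.0090555  -0.99767388]] [0.13749244 0.62591058 1.06993778]
```

View pics/scene0.png

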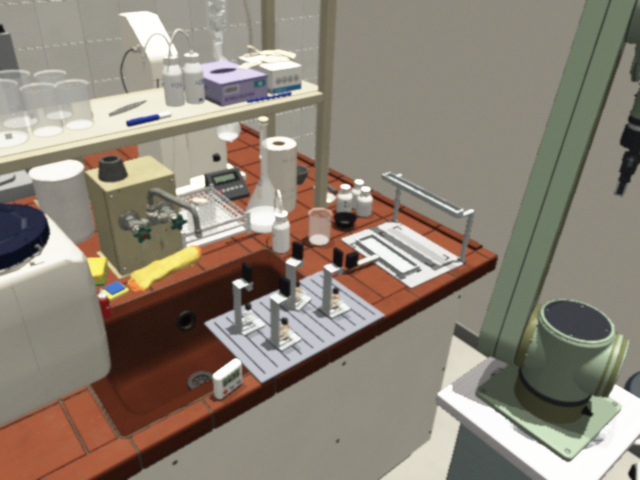

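View pics/top0.png

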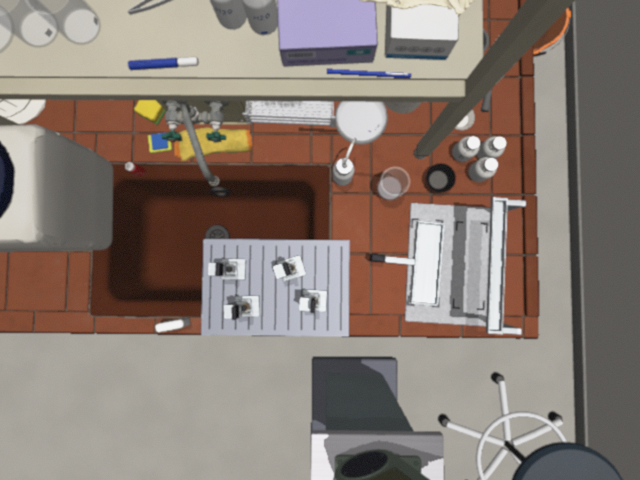

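The scene view shows four carriers on the draining board (tabs about (247,272), (297,250), (285,288), (329,270)), the tray with its black grip near (345,258), and the rail above the board at upper right. In the top view the rail runs vertically at x≈497, and the grip is at (378,258).

```bash
python3 - <<'E'
import cv2,numpy as np
t=cv2.imread("pics/top0.png");s=cv2.imread("pics/scene0.png")
a=cv2.resize(t[190:340,195:345],None,fx=3.9,fy=3.9,interpolation=cv2.INTER_CUBIC)
cv2.imwrite("pics/c1.png",cv2.resize(t[190:340,340:540],None,fx=4,fy=4,interpolation=cv2.INTER_CUBIC))
cv2.imwrite("pics/c2.png",cv2.resize(t[235:335,195:355],None,fx=5,fy=5,interpolation=cv2.INTER_CUBIC))
cv2.imwrite("pics/c3.png",cv2.resize(s[165:365,215:482],None,fx=3,fy=3,interpolation=cv2.INTER_CUBIC))
E
```

```text
(no output)
```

View pics/c1.png

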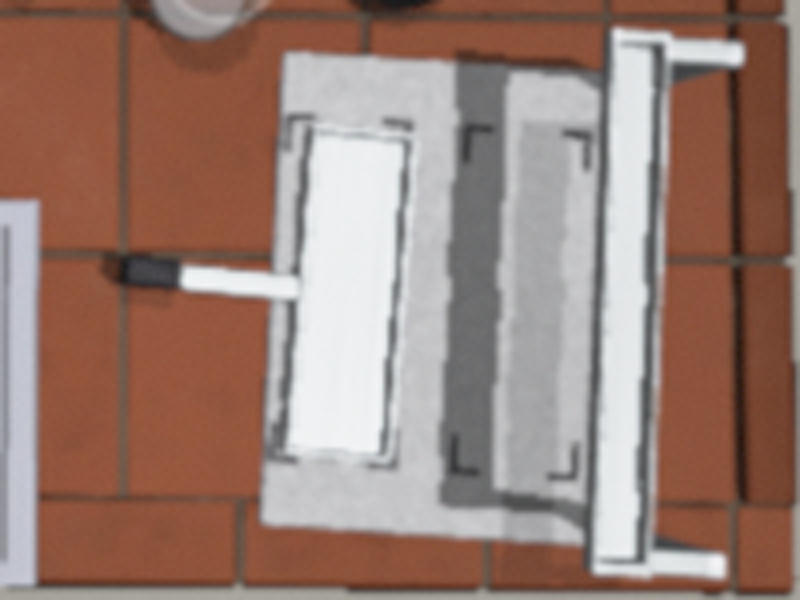

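View pics/c2.png

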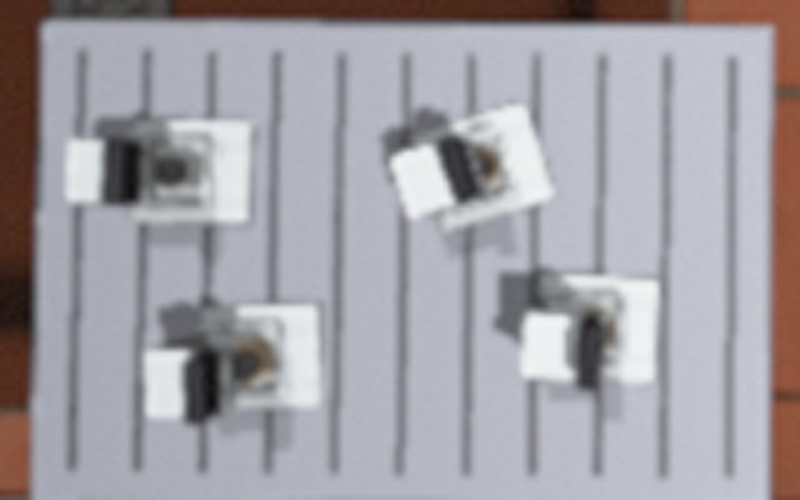

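View pics/c3.png

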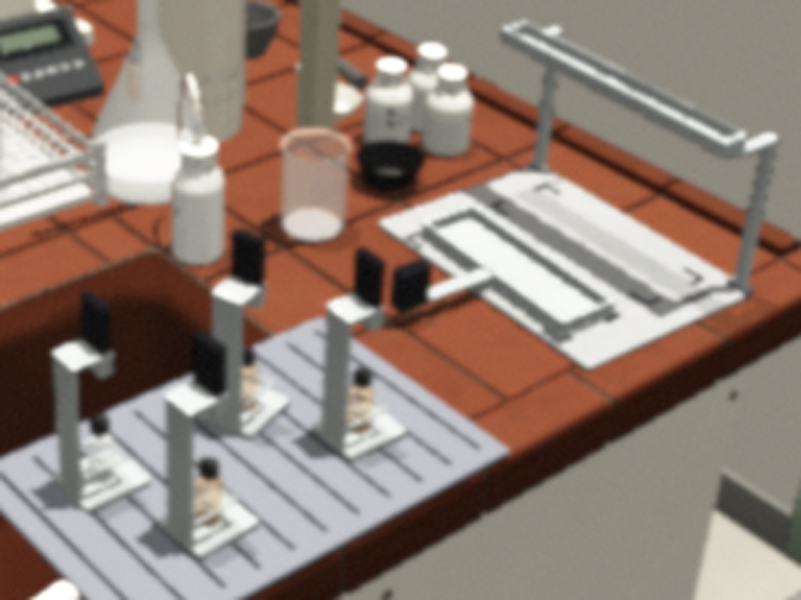

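The crops show the tray on its parking marks with grip at c1 (150,271), drip marks around (452–590,127–478), and the rail outline (592–670,30–576). In c2 the tabs are at about (122,172), (460,168), (202,385), (590,350), all with straps towards the left (+y world), the upper-middle one turned about 18°.

```bash
cat > h.py <<'E'
from plant import *
import cv2,numpy as np
def ray(c,uv,z):
    d=c["R"].T@np.array([(uv[0]-c["cx"])/c["fx"],(uv[1]-c["cy"])/c["fy"],1]);C=-c["R"].T@c["t"]
    return C+d*(z-C[2])/d[2]
def tri(cs,uvs):
    A=np.zeros((3,3));b=np.zeros(3);L=[]
    for c,uv in zip(cs,uvs):
        C=-c["R"].T@c["t"];d=ray(c,uv,0)-C;d/=np.linalg.norm(d);P=np.eye(3)-np.outer(d,d);A+=P;b+=P@C;L.append((C,d))
    X=np.linalg.solve(A,b);return X,max(np.linalg.norm((np.eye(3)-np.outer(d,d))@(X-C)) for C,d in L)
def proj(c,X):
    p=c["R"]@np.array(X)+c["t"];return np.array([p[0]/p[2]*c["fx"]+c["cx"],p[1]/p[2]*c["fy"]+c["cy"]])
def dark(im,x0,y0,x1,y1,th=75,amin=25):
    m=(im[y0:y1,x0:x1].max(2)<th).astype(np.uint8)
    n,_,st,ce=cv2.connectedComponentsWithStats(m)
    return [(ce[i]+[x0,y0],st[i][4]) for i in range(1,n) if st[i][4]>=amin]
E
python3 - <<'E'
from h import *
np.set_printoptions(precision=4,suppress=True)
t=camera("top");s=camera("scene")
q=lambda x,y:(340+x/4-.375,190+y/4-.375)
rp=[ray(t,q(*p),.182) for p in[(612,30),(670,34),(592,572),(652,576)]]
print("rail",np.mean(rp,0),rp[0]-rp[2],rp[1]-rp[3],"w",rp[0]-rp[1])
dp=[ray(t,q(*p),.006) for p in[(465,127),(590,133),(452,472),(577,478)]]
print("drip",np.mean(dp,0),dp[0]-dp[2],dp[1]-dp[3],dp[0]-dp[1])
for n,c,b in(("scene",s,(225,235,375,305)),("top",t,(200,240,400,320))):
    for ce,a in dark(c["image"],*b): print(n,ce,a,ray(c,ce,.160)[:2],"grip:",ray(c,ce,.037)[:2])
# scene rail corners (c3 scale 3 off 215,165)
q3=lambda x,y:(215+x/3-.333,165+y/3-.333)
for p in[(503,32),(522,22),(727,150),(745,140)]:print("sc rail",ray(s,q3(*p),.182))
w=(t["image"].min(2)>222)
for x0,y0,x1,y1 in[(225,255,250,284),(280,250,310,285),(240,290,262,320),(305,285,330,315)]:
    sub=w[y0:y1,x0:x1];pts=[(np.where(r)[0].max()+x0,i+y0) for i,r in enumerate(sub) if r.any()]
    print(pts)
E
```

```text
rail [ 0.5595 -0.226   0.182 ] [ 0.2782 -0.0149  0.    ] [ 0.278  -0.0145  0.    ] w [0.0019 0.03   0.    ]
drip [ 0.5598 -0.2265  0.006 ] [ 0.2108 -0.0104  0.    ] [ 0.2105 -0.0113  0.    ] [0.0031 0.0767 0.    ]
scene [298.1383 249.5319] 188 [0.5477 0.2097] grip: [0.6992 0.0888]
scene [337.5035 257.3617] 141 [0.4684 0.1584] grip: [0.6054 0.028 ]
scene [351.06 261.95] 200 [0.4362 0.1464] grip: [0.5673 0.0139]
scene [256.1624 281.6774] 1736 [0.5007 0.3587] grip: [0.6436 0.265 ]
top [375.4912 257.2807] 114 [0.5731 0.022 ] grip: [0.5759 0.0077]
top [219.4079 268.6316] 76 [0.5463 0.3516] grip: [0.5456 0.3799]
top [286.383  268.1915] 47 [0.5484 0.21  ] grip: [0.5481 0.2199]
top [200.3548 294.0323] 31 [0.4925 0.3906] grip: [0.485  0.4239]
top [312.375  304.4167] 48 [0.4731 0.1543] grip: [0.463  0.1571]
top [235.3855 310.8434] 83 [0.4581 0.3159] grip: [0.4461 0.3396]
sc rail [ 0.6905 -0.2092  0.182 ]
sc rail [ 0.696  -0.2411  0.182 ]
sc rail [ 0.4112 -0.192   0.182 ]
sc rail [ 0.4133 -0.219   0.182 ]
[(np.int64(243), 260), (np.int64(243), 261), (np.int64(243), 262), (np.int64(243), 263), (
[... 951 characters left out ...]
int64(257), 304), (np.int64(257), 305), (np.int64(257), 306), (np.int64(257), 307), (np.int64(257), 308), (np.int64(257), 309), (np.int64(257), 310), (np.int64(257), 311), (np.int64(257), 312), (np.int64(257), 313), (np.int64(257), 314), (np.int64(256), 315)]
[(np.int64(324), 291), (np.int64(325), 292), (np.int64(325), 293), (np.int64(325), 294), (np.int64(325), 295), (np.int64(325), 296), (np.int64(325), 297), (np.int64(325), 298), (np.int64(325), 299), (np.int64(325), 300), (np.int64(324), 301), (np.int64(324), 302), (np.int64(324), 303), (np.int64(324), 304), (np.int64(324), 305), (np.int64(324), 306), (np.int64(324), 307), (np.int64(324), 308), (np.int64(324), 309), (np.int64(324), 310)]
```

drive_tool --linear '[[0.83,-0.6,0],[0.83,-0.6,0],[0.83,-0.6,0],[0.83,-0.6,0],[0.83,-0.6,0],[0.83,-0.6,0],[0.83,-0.6,0],[0.83,-0.6,0]]' --turn '[[0,0,0],[0,0,0],[0,0,0],[0,0,0],[0,0,0],[0,0,0],[0,0,0],[0,0,0]]' --hand 0

```text
time: 0.87
eef_pos: [0.3754, -0.2753, 0.304]
eef_rot: [[0.947, 0.322, 0.0], [0.322, -0.947, -0.0], [0.0, 0.0, -1.0]]
contact_force: [1.5, -0.4, -0.3]
opening: 0.0853
gripper_force: 0.0
```

drive_tool --linear '[[0.83,-0.6,0],[0.83,-0.6,0],[0.83,-0.6,0],[0.83,-0.6,0],[0.83,-0.6,0],[0.83,-0.6,0],[0.83,-0.6,0],[0.83,-0.6,0]]' --turn '[[0,0,0],[0,0,0],[0,0,0],[0,0,0],[0,0,0],[0,0,0],[0,0,0],[0,0,0]]'

```text
time: 1.53
eef_pos: [0.5651, -0.0078, 0.3038]
eef_rot: [[0.947, 0.322, -0.0], [0.322, -0.947, -0.0], [-0.0, 0.0, -1.0]]
contact_force: [-0.3, -0.9, 1.2]
opening: 0.0853
gripper_force: 0.0
```

drive_tool --linear '[[0,0,0],[0,0,0],[0,0,0],[0,0,0],[0,0,0],[0,0,0],[0,0,0],[0,0,0]]' --turn '[[0,0,-0.82],[0,0,-0.82],[0,0,-0.82],[0,0,-0.82],[0,0,-0.82],[0,0,-0.82],[0,0,-0.82],[0,0,-0.82]]'

```text
time: 2.2
eef_pos: [0.5643, -0.0098, 0.3036]
eef_rot: [[0.619, 0.786, -0.001], [0.786, -0.619, -0.0], [-0.0, -0.0, -1.0]]
contact_force: [-0.6, 0.3, -0.3]
opening: 0.0857
gripper_force: 0.0
```

drive_tool --linear '[[0,0,0],[0,0,0],[0,0,0],[0,0,0],[0,0,0],[0,0,0],[0,0,0],[0,0,0]]' --turn '[[0,0,-0.82],[0,0,-0.82],[0,0,-0.82],[0,0,-0.82],[0,0,-0.82],[0,0,-0.82],[0,0,-0.82],[0,0,0]]'

```text
time: 2.87
eef_pos: [0.5643, -0.0098, 0.3037]
eef_rot: [[0.168, 0.986, -0.0], [0.986, -0.168, -0.0], [-0.0, -0.0, -1.0]]
contact_force: [-0.8, 0.4, 0.5]
opening: 0.0856
gripper_force: 0.0
```

```bash
cat >> h.py <<'E'
def to(x,y,z,yaw,s=None):
    "print units needed: translation in present tool axes; turn about tool z for tool x heading yaw(deg); tilt error"
    s=s or sense();R=s["eef_rot"];d=np.array([x,y,z])-s["eef_pos"]
    Rt=np.eye(3);a=np.radians(yaw);Rt[:,0]=[np.cos(a),np.sin(a),0];Rt[:,1]=[np.sin(a),-np.cos(a),0];Rt[:,2]=[0,0,-1]
    rv=np.degrees(cv2.Rodrigues(R.T@Rt)[0].ravel())/5
    print("now",s["eef_pos"].round(4),"head",np.degrees(np.arctan2(R[1,0],R[0,0])).round(1),"lin",(R.T@d/.04).round(2),"lin@yaw",(Rt.T@d/.04).round(2),"turn",rv.round(2),"F",s["contact_force"].round(1),"op",round(s["opening"],4),"gf",round(s["gripper_force"],1),"t",s["time"])
E
python3 - <<'E'
from h import *
np.set_printoptions(precision=4,suppress=True)
t=camera("top");I=cv2.imread("pics/top0.png")
q=lambda x,y:(340+x/4-.375,190+y/4-.375)
tp=[ray(t,q(*p),.024) for p in[(312,125),(412,140),(285,452),(385,460)]]
m=np.mean(tp,0);e=tp[0]-tp[2]+tp[1]-tp[3];y=np.degrees(np.arctan2(e[1],e[0]));a=np.radians(y)
print("tray",m,y,tp[0]-tp[2],tp[0]-tp[1],"grip pred",m[:2]+.124*np.array([-np.sin(a),np.cos(a)]),"grip seen",ray(t,q(150,271),.05))
for n,us in dict(A=[(243.5,260),(243.5,278)],B=[(298.5,256),(304.5,272)],C=[(257.5,297),(257.5,315)],D=[(325.7,292),(324.3,310)]).items():
    p,r=[ray(t,u,.014) for u in us];e=p-r;e/=np.linalg.norm(e);mid=(p+r)/2
    print(n,np.degrees(np.arctan2(e[1],e[0])),"origin",mid[:2]+.029*np.array([-e[1],e[0]]))
to(.5755,.004,.099,84.4)
E
```

```text
tray [ 0.5637 -0.1172  0.024 ] -5.182089820383014 [ 0.1969 -0.0173  0.    ] [0.0086 0.0604 0.    ] grip pred [0.5749 0.0063] grip seen [0.5754 0.0054 0.05  ]
A 1.157110114255136 origin [0.5446 0.3554]
B 21.233775927822204 origin [0.5481 0.2121]
C 1.0361273484306117 origin [0.4556 0.3196]
D -4.0254565230152295 origin [0.4717 0.1561]
now [ 0.5643 -0.0098  0.3037] head 80.2 lin [0.39 0.22 5.12] lin@yaw [0.37 0.24 5.12] turn [-0.    0.   -0.84] F [1.7 0.1 0.2] op 0.0853 gf 0.0 t 2.9167
```

drive_tool --linear '[[0,0,0.4],[0,0,0.4],[0.22,0.12,0.4],[0.2,0.11,0.4],[0,0,0.4],[0,0,0.4],[0,0,0.4],[0,0,0.4]]' --turn '[[0,0,-0.46],[0,0,-0.46],[0,0,0],[0,0,0],[0,0,0],[0,0,0],[0,0,0],[0,0,0]]' --hand 0.3

```text
time: 3.58
eef_pos: [0.5751, 0.0062, 0.1751]
eef_rot: [[0.091, 0.996, -0.0], [0.996, -0.091, -0.0], [-0.0, 0.0, -1.0]]
contact_force: [-0.3, -0.8, -0.3]
opening: 0.0599
gripper_force: 0.0
```

drive_tool --linear '[[0,0,0.4],[0,0,0.4],[0,0,0.3],[0,0,0.3],[0,0,0.3],[0,0,0.25],[0,0,0],[0,0,0]]' --turn '[[0,0,0],[0,0,0],[0,0,0],[0,0,0],[0,0,0],[0,0,0],[0,0,0],[0,0,0]]'

```text
time: 4.25
eef_pos: [0.575, 0.0061, 0.0975]
eef_rot: [[0.09, 0.996, -0.001], [0.996, -0.09, -0.0], [-0.0, -0.001, -1.0]]
contact_force: [0.0, -0.4, 0.6]
opening: 0.0597
gripper_force: 0.0
```

```bash
python3 - <<'E'
from h import *
c=camera("scene");cv2.imwrite("pics/g.png",cv2.resize(c["image"][165:315,270:470],None,fx=3,fy=3))
to(.575,.006,.097,84.8)
E
```

```text
now [0.5754 0.0061 0.0982] head 84.8 lin [-0.   -0.01  0.03] lin@yaw [-0.   -0.01  0.03] turn [0.01 0.   0.01] F [ 0.2 -0.5  0.6] op 0.0595 gf 0.0 t 4.3
```

View pics/g.png

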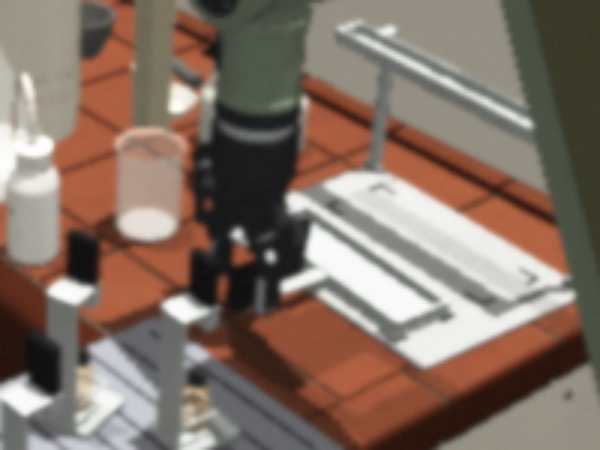

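The open fingers straddle the black grip block near (245,285), clear of everything else.

drive_tool --linear '[[0,0,0],[0,0,0],[0,0,0],[0,0,0],[0,0,0],[0,0,0],[0,0,0],[0,0,0]]' --turn '[[0,0,0],[0,0,0],[0,0,0],[0,0,0],[0,0,0],[0,0,0],[0,0,0],[0,0,0]]' --hand 1

```text
time: 4.97
eef_pos: [0.575, 0.0062, 0.0983]
eef_rot: [[0.09, 0.996, 0.0], [0.996, -0.09, 0.0], [0.0, 0.0, -1.0]]
contact_force: [-3.0, 2.1, 5.3]
opening: 0.0173
gripper_force: 60.2
```

drive_tool --linear '[[-0.05,0,0],[-0.1,0,0],[-0.17,0,0],[-0.17,-0.02,0],[-0.17,-0.02,0],[-0.17,-0.02,0],[-0.17,-0.01,0],[-0.17,0,0]]' --turn '[[0,0,0],[0,0,0],[0,0,-0.08],[0,0,-0.1],[0,0,-0.1],[0,0,-0.1],[0,0,-0.06],[0,0,0]]'

```text
time: 5.63
eef_pos: [0.5697, -0.0394, 0.0986]
eef_rot: [[0.051, 0.999, 0.002], [0.999, -0.051, 0.002], [0.002, 0.002, -1.0]]
contact_force: [-0.4, 6.3, 5.6]
opening: 0.0173
gripper_force: 60.3
```

```bash
python3 - <<'E'
from h import *
to(.5663,-.1027,.097,87)
E
```

```text
now [ 0.5697 -0.0394  0.0986] head 87.1 lin [-1.59 -0.    0.04] lin@yaw [-1.59 -0.    0.04] turn [ 0.02 -0.02  0.02] F [-0.4  6.3  5.6] op 0.0173 gf 60.3 t 5.6333
```

drive_tool --linear '[[-0.2,0,0],[-0.2,0,0],[-0.2,0,0],[-0.2,0,0],[-0.2,0,0],[-0.2,0,0],[-0.2,0,0],[-0.15,0,0]]' --turn '[[0,0,0],[0,0,0],[0,0,0],[0,0,0],[0,0,0],[0,0,0],[0,0,0],[0,0,0]]'

```text
time: 6.3
eef_pos: [0.5665, -0.1016, 0.0986]
eef_rot: [[0.051, 0.999, 0.002], [0.999, -0.051, 0.002], [0.002, 0.002, -1.0]]
contact_force: [0.2, 7.2, 6.7]
opening: 0.0168
gripper_force: 60.3
```

drive_tool --linear '[[0,0,0],[0,0,0],[0,0,0],[0,0,0],[0,0,0],[0,0,0],[0,0,0],[0,0,0]]' --turn '[[0,0,0],[0,0,0],[0,0,0],[0,0,0],[0,0,0],[0,0,0],[0,0,0],[0,0,0]]' --hand 0.3

```text
time: 6.97
eef_pos: [0.5658, -0.1023, 0.0979]
eef_rot: [[0.051, 0.999, 0.0], [0.999, -0.051, -0.0], [-0.0, 0.0, -1.0]]
contact_force: [-2.1, -0.9, -0.2]
opening: 0.0599
gripper_force: 0.0
```

drive_tool --linear '[[0,0,-0.2],[0,0,-0.3],[0,0,-0.5],[0,0,-0.5],[0.2,0,-0.7],[0.6,0,-0.7],[0.6,0,-0.7],[0.6,0,-0.7]]' --turn '[[0,0,0],[0,0,0],[0,0,0],[0,0,0],[0,0,0],[0,0,0],[0,0,0],[0,0,0]]'

```text
time: 7.63
eef_pos: [0.5695, -0.0218, 0.272]
eef_rot: [[0.052, 0.999, 0.001], [0.999, -0.052, -0.0], [-0.0, 0.001, -1.0]]
contact_force: [-0.0, -0.4, 0.2]
opening: 0.0601
gripper_force: 0.0
```

drive_tool --linear '[[0.8,0,0],[0.8,0,0],[0.8,0,0],[0.8,0,0],[0.5,0,0],[0,0,0],[0,0,0],[0,0,0]]' --turn '[[0,0,1],[0,0,1],[0,0,1],[0,0,1],[0,0,1],[0,0,1],[0,0,1],[0,0,1]]'

```text
time: 8.3
eef_pos: [0.6005, 0.122, 0.2704]
eef_rot: [[0.683, 0.73, 0.0], [0.73, -0.683, -0.0], [0.0, 0.0, -1.0]]
contact_force: [1.0, -0.8, 0.4]
opening: 0.0602
gripper_force: 0.0
```

```bash
python3 - <<'E'
from h import *
c=camera("top");cv2.imwrite("pics/t1.png",cv2.resize(c["image"][190:340,340:540],None,fx=4,fy=4,interpolation=cv2.INTER_CUBIC))
to(.4731,.155,.3,-4)
E
```

```text
now [0.6005 0.1217 0.2704] head 46.7 lin [-1.58 -2.89 -0.74] lin@yaw [-3.24 -0.61 -0.74] turn [ 0.   -0.   10.15] F [ 0.3  0.9 -0.6] op 0.0596 gf 0.0 t 8.35
```

View pics/t1.png

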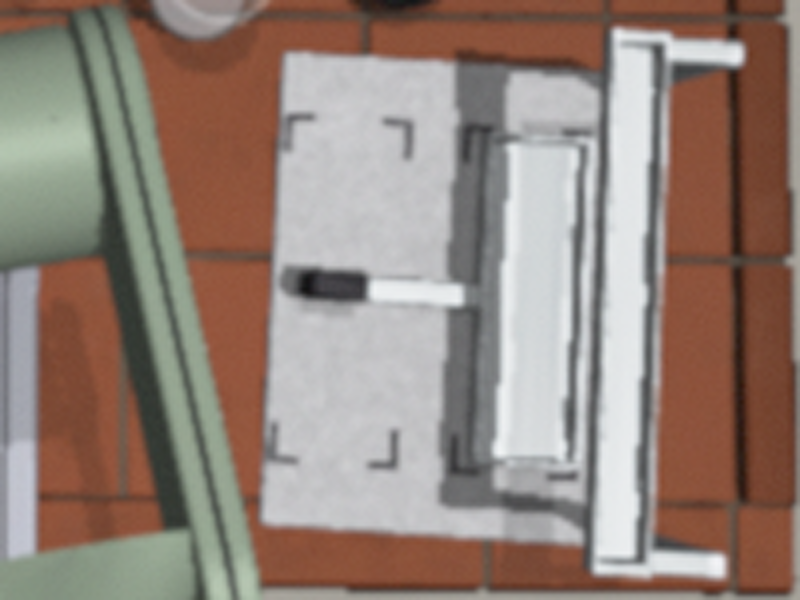

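The tray sits inside the drip marks (c1-like crop x≈482–587, y≈137–463 against marks 465–590, 127–475), squared with the rail. Next: carrier D.

drive_tool --linear '[[0,0,-0.2],[0,0,-0.2],[0,0,-0.2],[0,0,-0.1],[0,0,0],[0,0,0],[0,0,0],[0,0,0]]' --turn '[[0,0,1],[0,0,1],[0,0,1],[0,0,1],[0,0,1],[0,0,1],[0,0,1],[0,0,1]]'

```text
time: 9.02
eef_pos: [0.6005, 0.1212, 0.2985]
eef_rot: [[0.993, 0.121, 0.0], [0.121, -0.993, 0.0], [0.0, 0.0, -1.0]]
contact_force: [-0.2, 0.4, 0.2]
opening: 0.0596
gripper_force: 0.0
```

drive_tool --linear '[[0,0,0],[0,0,0],[0,0,0],[-0.66,-0.12,0],[-0.66,-0.12,0],[-0.66,-0.12,0],[-0.66,-0.12,0],[-0.6,-0.12,0]]' --turn '[[0,0,1],[0,0,1],[0,0,0.15],[0,0,0],[0,0,0],[0,0,0],[0,0,0],[0,0,0]]'

```text
time: 9.68
eef_pos: [0.4712, 0.1536, 0.2982]
eef_rot: [[0.998, -0.061, -0.0], [-0.061, -0.998, 0.0], [-0.0, -0.0, -1.0]]
contact_force: [0.4, 0.6, -0.5]
opening: 0.06
gripper_force: 0.0
```

```bash
python3 - <<'E'
from h import *
to(.472,.1555,.218,-4)
E
```

```text
now [0.4712 0.1536 0.2982] head -3.5 lin [ 0.02 -0.05  2.  ] lin@yaw [ 0.02 -0.05  2.  ] turn [-0.   0.   0.1] F [ 0.4  0.6 -0.5] op 0.06 gf 0.0 t 9.6833
```

drive_tool --linear '[[0.02,-0.05,0.25],[0,0,0.25],[0,0,0.25],[0,0,0.25],[0,0,0.3],[0,0,0.3],[0,0,0.25],[0,0,0.15]]' --turn '[[0,0,0.1],[0,0,0],[0,0,0],[0,0,0],[0,0,0],[0,0,0],[0,0,0],[0,0,0]]'

```text
time: 10.35
eef_pos: [0.4738, 0.1551, 0.2157]
eef_rot: [[0.997, -0.073, -0.003], [-0.073, -0.997, -0.001], [-0.003, 0.001, -1.0]]
contact_force: [0.0, 0.2, 0.6]
opening: 0.0599
gripper_force: 0.0
```

drive_tool --linear '[[0,0,0],[0,0,0],[0,0,0],[0,0,0],[0,0,0],[0,0,0],[0,0,0],[0,0,0]]' --turn '[[0,0,0],[0,0,0],[0,0,0],[0,0,0],[0,0,0],[0,0,0],[0,0,0],[0,0,0]]' --hand 0.6

```text
time: 11.02
eef_pos: [0.4738, 0.1555, 0.2181]
eef_rot: [[0.997, -0.073, 0.001], [-0.073, -0.997, 0.0], [0.0, -0.0, -1.0]]
contact_force: [0.8, -0.4, 0.2]
opening: 0.0342
gripper_force: 0.0
```

drive_tool --linear '[[0,0,0],[0,0,0],[0,0,0],[0,0,0],[0,0,0],[0,0,0],[0,0,0],[0,0,0]]' --turn '[[0,0,0],[0,0,0],[0,0,0],[0,0,0],[0,0,0],[0,0,0],[0,0,0],[0,0,0]]' --hand 1

```text
time: 11.68
eef_pos: [0.4737, 0.1554, 0.218]
eef_rot: [[0.997, -0.073, -0.0], [-0.073, -0.997, -0.0], [-0.0, 0.0, -1.0]]
contact_force: [-0.9, -1.7, 3.1]
opening: 0.0091
gripper_force: 59.2
```

drive_tool --linear '[[0,0,-0.1],[0,0,-0.2],[0,0,-0.3],[0,0,-0.3],[0,0,-0.3],[0,0,-0.3],[0,0,-0.3],[0,0,-0.1]]' --turn '[[0,0,0],[0,0,0],[0,0,0],[0,0,0],[0,0,0],[0,0,0],[0,0,0],[0,0,0]]'

```text
time: 12.35
eef_pos: [0.4744, 0.1559, 0.2959]
eef_rot: [[0.997, -0.073, 0.003], [-0.073, -0.997, 0.001], [0.003, -0.002, -1.0]]
contact_force: [0.8, 0.4, -2.1]
opening: 0.0094
gripper_force: 58.5
```

```bash
python3 - <<'E'
from h import *
c=camera("scene");cv2.imwrite("pics/d1.png",cv2.resize(c["image"][165:365,215:482],None,fx=3,fy=3))
to(.4748,-.12,.294,-3)
E
```

```text
now [0.4744 0.1558 0.2958] head -4.2 lin [0.51 6.88 0.04] lin@yaw [0.37 6.89 0.04] turn [-0.02 -0.04 -0.23] F [ 0.2 -0.3 -2.6] op 0.0092 gf 58.5 t 12.4
```

View pics/d1.png

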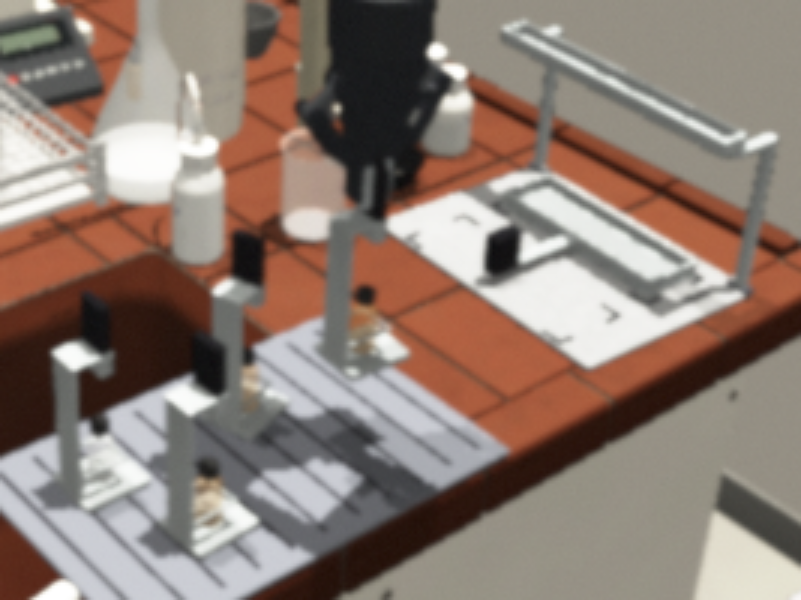

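D is held upright, strap at (340,290) in the crop, tab in the pads at (370,195); the tray is in place beneath the rail.

drive_tool --linear '[[0.02,0.1,0],[0.03,0.25,0],[0.03,0.4,0],[0.03,0.5,0],[0.03,0.5,0],[0.03,0.5,0],[0.03,0.5,0],[0.03,0.5,0]]' --turn '[[0,0,-0.1],[0,0,-0.13],[0,0,0],[0,0,0],[0,0,0],[0,0,0],[0,0,0],[0,0,0]]'

```text
time: 13.07
eef_pos: [0.4753, 0.024, 0.2928]
eef_rot: [[0.999, -0.052, -0.002], [-0.052, -0.999, -0.0], [-0.002, 0.0, -1.0]]
contact_force: [0.5, -0.5, -3.0]
opening: 0.009
gripper_force: 58.4
```

drive_tool --linear '[[0.03,0.5,0],[0.03,0.5,0],[0.03,0.5,0],[0.03,0.5,0],[0.03,0.5,0],[0,0.4,0],[0,0.3,0],[0,0.1,0]]' --turn '[[0,0,0],[0,0,0],[0,0,0],[0,0,0],[0,0,0],[0,0,0],[0,0,0],[0,0,0]]'

```text
time: 13.73
eef_pos: [0.4745, -0.1084, 0.2931]
eef_rot: [[0.999, -0.054, -0.002], [-0.054, -0.999, -0.0], [-0.002, 0.0, -1.0]]
contact_force: [-0.1, 0.4, -3.2]
opening: 0.0092
gripper_force: 58.5
```

```bash
python3 - <<'E'
from h import *
to(.4696,-.2213,.296,-3)
E
```

```text
now [ 0.4745 -0.1084  0.2931] head -3.1 lin [ 0.03  2.82 -0.07] lin@yaw [ 0.03  2.82 -0.07] turn [ 0.    0.02 -0.02] F [-0.1  0.4 -3.2] op 0.0092 gf 58.5 t 13.7333
```

drive_tool --linear '[[0,0.2,-0.07],[0.01,0.4,0],[0.01,0.5,0],[0.01,0.5,0],[0,0.5,0],[0,0.4,0],[0,0.25,0],[0,0.07,0]]' --turn '[[0,0,0],[0,0,0],[0,0,0],[0,0,0],[0,0,0],[0,0,0],[0,0,0],[0,0,0]]'

```text
time: 14.4
eef_pos: [0.4703, -0.2206, 0.2966]
eef_rot: [[0.999, -0.054, -0.0], [-0.054, -0.999, -0.0], [-0.0, 0.0, -1.0]]
contact_force: [1.0, 0.3, -2.6]
opening: 0.0095
gripper_force: 58.6
```

drive_tool --linear '[[0,0,0],[0,0,0],[0,0,0.05],[0,0,0.1],[0,0,0.1],[0,0,0.05],[0,0,0.02],[0,0,0]]' --turn '[[0,0,0],[0,0,0],[0,0,0],[0,0,0],[0,0,0],[0,0,0],[0,0,0],[0,0,0]]'

```text
time: 15.07
eef_pos: [0.4701, -0.2194, 0.2835]
eef_rot: [[0.999, -0.052, -0.001], [-0.052, -0.999, 0.0], [-0.001, -0.0, -1.0]]
contact_force: [-0.2, -0.7, -2.9]
opening: 0.0089
gripper_force: 58.7
```

```bash
python3 - <<'E'
from h import *
c=camera("scene");cv2.imwrite("pics/d2.png",cv2.resize(c["image"][150:290,340:490],None,fx=4,fy=4,interpolation=cv2.INTER_CUBIC))
to(.4696,-.2213,.270,-3)
E
```

```text
now [ 0.4702 -0.2196  0.2838] head -3.0 lin [-0.01  0.04  0.34] lin@yaw [-0.01  0.04  0.34] turn [-0.  0. -0.] F [ 0.   0.1 -3.2] op 0.0091 gf 58.7 t 15.1167
```

View pics/d2.png

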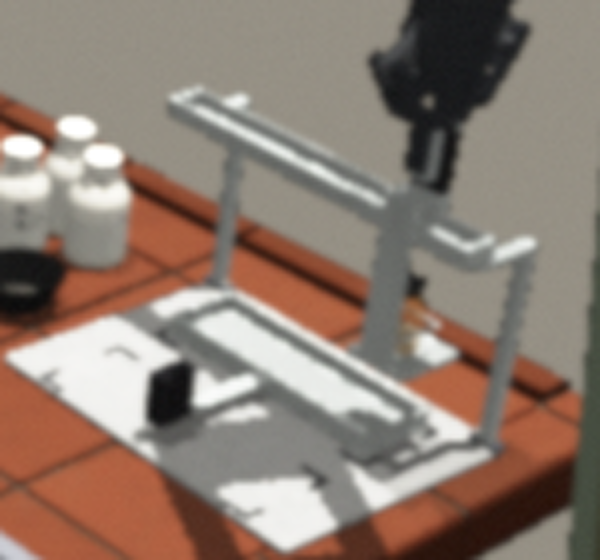

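The strap is in front of the lip at (400,215) with the base beneath the rail, and the tip is over the channel. I'm lowering it gently.

drive_tool --linear '[[0,0.04,0.06],[0,0,0.06],[0,0,0.06],[0,0,0.05],[0,0,0.04],[0,0,0.03],[0,0,0.02],[0,0,0]]' --turn '[[0,0,0],[0,0,0],[0,0,0],[0,0,0],[0,0,0],[0,0,0],[0,0,0],[0,0,0]]'

```text
time: 15.78
eef_pos: [0.4701, -0.2212, 0.2709]
eef_rot: [[0.999, -0.053, -0.0], [-0.053, -0.999, 0.0], [-0.0, -0.0, -1.0]]
contact_force: [0.0, 0.1, -2.5]
opening: 0.0092
gripper_force: 58.7
```

drive_tool --linear '[[0,0,0.02],[0,0,0.02],[0,0,0.02],[0,0,0],[0,0,0],[0,0,0],[0,0,0],[0,0,0]]' --turn '[[0,0,0],[0,0,0],[0,0,0],[0,0,0],[0,0,0],[0,0,0],[0,0,0],[0,0,0]]'

```text
time: 16.45
eef_pos: [0.4703, -0.2213, 0.2699]
eef_rot: [[0.999, -0.053, 0.001], [-0.053, -0.999, -0.001], [0.001, 0.001, -1.0]]
contact_force: [-2.1, 1.0, 6.6]
opening: 0.0094
gripper_force: 59.9
```

D seated at the expected height (TCP 0.270) with the floor reaction. Releasing, then on to B.

drive_tool --linear '[[0,0,0],[0,0,0],[0,0,0],[0,0,0],[0,0,0],[0,0,0],[0,0,0],[0,0,0]]' --turn '[[0,0,0],[0,0,0],[0,0,0],[0,0,0],[0,0,0],[0,0,0],[0,0,0],[0,0,0]]' --hand 0.4

```text
time: 17.12
eef_pos: [0.4702, -0.2213, 0.2687]
eef_rot: [[0.999, -0.053, 0.0], [-0.053, -0.999, -0.0], [0.0, 0.0, -1.0]]
contact_force: [0.4, -0.3, -1.0]
opening: 0.0511
gripper_force: 0.0
```

drive_tool --linear '[[0,0,-0.15],[0,0,-0.2],[0,0,-0.3],[0,0,-0.4],[0,0,-0.5],[0,0,-0.2],[0,0,0],[0,0,0]]' --turn '[[0,0,0],[0,0,0],[0,0,0],[0,0,0],[0,0,0],[0,0,0],[0,0,0],[0,0,0]]'

```text
time: 17.78
eef_pos: [0.4701, -0.2212, 0.339]
eef_rot: [[0.999, -0.053, 0.001], [-0.053, -0.999, -0.0], [0.001, 0.0, -1.0]]
contact_force: [-1.4, -0.5, -0.3]
opening: 0.0509
gripper_force: 0.0
```

drive_tool --linear '[[0,-0.7,0],[0,-0.9,0],[0.3,-0.9,0],[0.3,-0.9,0],[0.3,-0.9,0],[0.3,-0.9,0],[0.3,-0.9,0],[0.3,-0.9,0]]' --turn '[[0,0,0],[0,0,0],[0,0,0],[0,0,0],[0,0,0],[0,0,0],[0,0,0],[0,0,0]]'

```text
time: 18.45
eef_pos: [0.5566, 0.0564, 0.3372]
eef_rot: [[0.999, -0.053, -0.003], [-0.053, -0.999, -0.0], [-0.003, 0.001, -1.0]]
contact_force: [0.0, 0.4, -0.0]
opening: 0.0514
gripper_force: 0.0
```

drive_tool --linear '[[0,-0.9,0],[0,-0.9,0],[0,-0.9,0],[0,-0.9,0],[0,0,0],[0,0,0],[0,0,0],[0,0,0]]' --turn '[[0,0,0],[0,0,0],[0,0,0],[0,0,0],[0,0,-1],[0,0,-1],[0,0,-1],[0,0,-1]]'

```text
time: 19.12
eef_pos: [0.5639, 0.1987, 0.3368]
eef_rot: [[0.955, 0.297, -0.003], [0.297, -0.955, -0.001], [-0.003, 0.0, -1.0]]
contact_force: [0.9, -0.4, 0.4]
opening: 0.0511
gripper_force: 0.0
```

```bash
python3 - <<'E'
from h import *
to(.5482,.211,.218,20)
c=camera("scene")
for ce,a in dark(c["image"],225,235,475,305): print(ce,a)
for ce,a in dark(camera("top")["image"],340,200,530,330): print("top",ce,a)
E
```

```text
now [0.5639 0.1987 0.3368] head 17.3 lin [-0.27 -0.41  2.97] lin@yaw [-0.26 -0.42  2.97] turn [ 0.    0.04 -0.54] F [ 0.9 -0.4  0.4] op 0.0511 gf 0.0 t 19.1167
[297.54913295 250.23699422] 173
[382.1        248.54285714] 140
[256.19639744 282.24811156] 1721
[446.82401316 289.49506579] 608
top [523.44086022 231.19354839] 93
top [524.5511811  285.17322835] 127
top [422.10526316 261.        ] 95
top [477.10144928 306.94202899] 69
top [501.68627451 311.08496732] 153
```

drive_tool --linear '[[0,0,0.2],[-0.13,-0.21,0.4],[-0.13,-0.21,0.4],[0,0,0.4],[0,0,0.4],[0,0,0.4],[0,0,0.4],[0,0,0.36]]' --turn '[[0,0,-0.54],[0,0,0],[0,0,0],[0,0,0],[0,0,0],[0,0,0],[0,0,0],[0,0,0]]'

```text
time: 19.88
eef_pos: [0.5483, 0.2103, 0.2184]
eef_rot: [[0.942, 0.334, -0.002], [0.334, -0.942, -0.001], [-0.002, 0.0, -1.0]]
contact_force: [0.2, 0.2, 0.5]
opening: 0.0514
gripper_force: 0.0
```

drive_tool --linear '[[0,0,0],[0,0,0],[0,0,0],[0,0,0],[0,0,0],[0,0,0],[0,0,0],[0,0,0]]' --turn '[[0,0,0],[0,0,0],[0,0,0],[0,0,0],[0,0,0],[0,0,0],[0,0,0],[0,0,0]]' --hand 0.7

```text
time: 20.55
eef_pos: [0.549, 0.2107, 0.2206]
eef_rot: [[0.942, 0.337, 0.001], [0.337, -0.942, 0.0], [0.001, 0.0, -1.0]]
contact_force: [-0.4, -0.3, 0.1]
opening: 0.0256
gripper_force: 0.0
```

drive_tool --linear '[[0,0,0],[0,0,0],[0,0,0],[0,0,0],[0,0,0],[0,0,0],[0,0,0],[0,0,0]]' --turn '[[0,0,0],[0,0,0],[0,0,0],[0,0,0],[0,0,0],[0,0,0],[0,0,0],[0,0,0]]' --hand 1

```text
time: 21.22
eef_pos: [0.549, 0.2108, 0.2205]
eef_rot: [[0.942, 0.337, 0.0], [0.337, -0.942, 0.0], [0.0, -0.0, -1.0]]
contact_force: [-0.6, 1.6, 1.2]
opening: 0.0095
gripper_force: 58.9
```

drive_tool --linear '[[0,0,-0.1],[0,0,-0.2],[0,0,-0.3],[0,0,-0.4],[0,0,-0.4],[0,0,-0.3],[0,0,-0.2],[0,0,-0.05]]' --turn '[[0,0,0],[0,0,0],[0,0,0],[0,0,0],[0,0,0],[0,0,0],[0,0,0],[0,0,0]]'

```text
time: 21.88
eef_pos: [0.5493, 0.2106, 0.2999]
eef_rot: [[0.942, 0.337, 0.002], [0.337, -0.942, 0.0], [0.002, 0.0, -1.0]]
contact_force: [0.8, 0.7, -3.2]
opening: 0.0093
gripper_force: 58.3
```

```bash
python3 - <<'E'
from h import *
to(.5948,-.12,.296,-3)
c=camera("top");cv2.imwrite("pics/b1.png",cv2.resize(c["image"][190:340,195:395],None,fx=4,fy=4,interpolation=cv2.INTER_CUBIC))
E
```

```text
now [0.5493 0.2106 0.2999] head 19.7 lin [-1.71  8.17  0.1 ] lin@yaw [1.57 8.2  0.1 ] turn [-0.   -0.03  4.54] F [ 0.8  0.7 -3.2] op 0.0093 gf 58.3 t 21.8833
```

drive_tool --linear '[[0,0,0],[0,0,0],[0,0,0],[0,0,0],[0,0,0],[0,0,0],[0,0.1,0.05],[0.05,0.3,0]]' --turn '[[0,0,0.4],[0,0,0.8],[0,0,0.9],[0,0,0.9],[0,0,0.8],[0,0,0.5],[0,0,0.24],[0,0,0]]'

```text
time: 22.6
eef_pos: [0.5495, 0.195, 0.2949]
eef_rot: [[0.999, -0.051, -0.003], [-0.051, -0.999, -0.0], [-0.003, 0.0, -1.0]]
contact_force: [0.1, -0.0, -3.6]
opening: 0.0092
gripper_force: 58.4
```

drive_tool --linear '[[0.1,0.5,0],[0.1,0.5,0],[0.1,0.5,0],[0.1,0.5,0],[0.1,0.5,0],[0.1,0.5,0],[0.1,0.5,0],[0.1,0.5,0]]' --turn '[[0,0,0],[0,0,0],[0,0,0],[0,0,0],[0,0,0],[0,0,0],[0,0,0],[0,0,0]]'

```text
time: 23.27
eef_pos: [0.5733, 0.031, 0.2958]
eef_rot: [[0.999, -0.052, -0.001], [-0.052, -0.999, -0.001], [-0.001, 0.001, -1.0]]
contact_force: [0.6, 0.1, -2.0]
opening: 0.0091
gripper_force: 58.4
```

drive_tool --linear '[[0.1,0.5,0],[0.1,0.5,0],[0.1,0.5,0],[0.1,0.5,0],[0.1,0.5,0],[0.1,0.5,0],[0.1,0.4,0],[0,0.2,0]]' --turn '[[0,0,0],[0,0,0],[0,0,0],[0,0,0],[0,0,0],[0,0,0],[0,0,0],[0,0,0]]'

```text
time: 23.93
eef_pos: [0.5939, -0.1151, 0.2956]
eef_rot: [[0.999, -0.054, -0.001], [-0.054, -0.999, -0.001], [-0.001, 0.001, -1.0]]
contact_force: [0.2, 0.6, -2.2]
opening: 0.0091
gripper_force: 58.4
```

```bash
python3 - <<'E'
from h import *
to(.5895,-.2276,.2965,-3)
E
```

```text
now [ 0.5939 -0.1151  0.2956] head -3.1 lin [ 0.04  2.81 -0.02] lin@yaw [ 0.04  2.81 -0.02] turn [ 0.02  0.01 -0.02] F [ 0.2  0.6 -2.2] op 0.0091 gf 58.4 t 23.9333
```

drive_tool --linear '[[0.04,0.2,-0.02],[0,0.4,0],[0,0.5,0],[0,0.5,0],[0,0.5,0],[0,0.4,0],[0,0.25,0],[0,0.06,0]]' --turn '[[0,0,0],[0,0,0],[0,0,0],[0,0,0],[0,0,0],[0,0,0],[0,0,0],[0,0,0]]'

```text
time: 24.6
eef_pos: [0.5895, -0.2259, 0.2969]
eef_rot: [[0.999, -0.054, -0.0], [-0.054, -0.999, -0.0], [-0.0, 0.0, -1.0]]
contact_force: [-0.6, -0.0, -3.4]
opening: 0.0091
gripper_force: 58.5
```

drive_tool --linear '[[0,0,0],[0,0,0.05],[0,0,0.09],[0,0,0.09],[0,0,0.09],[0,0,0.09],[0,0,0.07],[0,0,0.05]]' --turn '[[0,0,0],[0,0,0],[0,0,0],[0,0,0],[0,0,0],[0,0,0],[0,0,0],[0,0,0]]'

```text
time: 25.27
eef_pos: [0.5897, -0.2242, 0.2753]
eef_rot: [[0.999, -0.052, -0.001], [-0.052, -0.999, 0.0], [-0.001, -0.0, -1.0]]
contact_force: [-0.7, -0.0, -2.3]
opening: 0.0089
gripper_force: 58.5
```

drive_tool --linear '[[0,0,0.03],[0,0,0.03],[0,0,0.02],[0,0,0.02],[0,0,0.02],[0,0,0],[0,0,0],[0,0,0]]' --turn '[[0,0,0],[0,0,0],[0,0,0],[0,0,0],[0,0,0],[0,0,0],[0,0,0],[0,0,0]]'

```text
time: 25.93
eef_pos: [0.5897, -0.2245, 0.2724]
eef_rot: [[0.999, -0.053, 0.001], [-0.053, -0.999, -0.001], [0.001, 0.001, -1.0]]
contact_force: [-1.8, -0.2, 6.2]
opening: 0.0091
gripper_force: 59.7
```

drive_tool --linear '[[0,0,0],[0,0,0],[0,0,0],[0,0,0],[0,0,0],[0,0,0],[0,0,0],[0,0,0]]' --turn '[[0,0,0],[0,0,0],[0,0,0],[0,0,0],[0,0,0],[0,0,0],[0,0,0],[0,0,0]]' --hand 0.4

```text
time: 26.6
eef_pos: [0.5898, -0.2245, 0.271]
eef_rot: [[0.999, -0.053, -0.0], [-0.053, -0.999, -0.0], [-0.0, 0.0, -1.0]]
contact_force: [-0.5, 0.3, -1.7]
opening: 0.0513
gripper_force: 0.0
```

drive_tool --linear '[[0,0,-0.15],[0,0,-0.2],[0,0,-0.3],[0,0,-0.4],[0,0,-0.5],[0,-0.3,-0.2],[0,-0.6,0],[0,-0.8,0]]' --turn '[[0,0,0],[0,0,0],[0,0,0],[0,0,0],[0,0,0],[0,0,0],[0,0,0],[0,0,0]]'

```text
time: 27.27
eef_pos: [0.5935, -0.1567, 0.3423]
eef_rot: [[0.998, -0.056, 0.002], [-0.056, -0.998, -0.001], [0.003, 0.001, -1.0]]
contact_force: [0.2, 0.7, 0.6]
opening: 0.0509
gripper_force: 0.0
```

drive_tool --linear '[[-0.3,-0.9,0],[-0.3,-0.9,0],[-0.3,-0.9,0],[-0.3,-0.9,0],[-0.3,-0.9,0],[-0.3,-0.9,0],[-0.3,-0.9,0],[-0.3,-0.9,0]]' --turn '[[0,0,0],[0,0,0],[0,0,0],[0,0,0],[0,0,0],[0,0,0],[0,0,0],[0,0,0]]'

```text
time: 27.93
eef_pos: [0.5113, 0.1384, 0.3416]
eef_rot: [[0.999, -0.052, 0.001], [-0.052, -0.999, 0.001], [0.001, -0.001, -1.0]]
contact_force: [1.0, 1.1, 0.4]
opening: 0.0509
gripper_force: 0.0
```

drive_tool --linear '[[-0.4,-0.8,0],[-0.4,-0.8,0],[-0.4,-0.8,0],[-0.4,-0.8,0],[-0.3,-0.6,0],[0,0,0],[0,0,0],[0,0,0]]' --turn '[[0,0,0],[0,0,0],[0,0,0],[0,0,0],[0,0,0],[0,0,-0.4],[0,0,-0.4],[0,0,0]]'

```text
time: 28.6
eef_pos: [0.4437, 0.293, 0.3414]
eef_rot: [[1.0, 0.02, 0.0], [0.02, -1.0, 0.0], [0.0, -0.0, -1.0]]
contact_force: [0.3, 0.6, -0.4]
opening: 0.0513
gripper_force: 0.0
```

```bash
python3 - <<'E'
from h import *
to(.457,.3178,.219,1)
E
```

```text
now [0.4437 0.293  0.3414] head 1.1 lin [ 0.34 -0.61  3.06] lin@yaw [ 0.34 -0.61  3.06] turn [-0.   -0.    0.02] F [ 0.3  0.6 -0.4] op 0.0513 gf 0.0 t 28.6
```

drive_tool --linear '[[0.17,-0.31,0.3],[0.17,-0.3,0.4],[0,0,0.4],[0,0,0.4],[0,0,0.4],[0,0,0.4],[0,0,0.4],[0,0,0.34]]' --turn '[[0,0,0],[0,0,0],[0,0,0],[0,0,0],[0,0,0],[0,0,0],[0,0,0],[0,0,0]]'

```text
time: 29.27
eef_pos: [0.4575, 0.3164, 0.2186]
eef_rot: [[1.0, 0.015, -0.001], [0.015, -1.0, -0.0], [-0.001, 0.0, -1.0]]
contact_force: [0.6, 0.5, 0.5]
opening: 0.0511
gripper_force: 0.0
```

drive_tool --linear '[[0,0,0],[0,0,0],[0,0,0],[0,0,0],[0,0,0],[0,0,0],[0,0,0],[0,0,0]]' --turn '[[0,0,0],[0,0,0],[0,0,0],[0,0,0],[0,0,0],[0,0,0],[0,0,0],[0,0,0]]' --hand 0.7

```text
time: 29.93
eef_pos: [0.458, 0.3165, 0.2197]
eef_rot: [[1.0, 0.017, 0.0], [0.017, -1.0, 0.0], [0.0, -0.0, -1.0]]
contact_force: [0.9, -0.4, -0.1]
opening: 0.0255
gripper_force: 0.0
```

drive_tool --linear '[[0,0,0],[0,0,0],[0,0,0],[0,0,0],[0,0,0],[0,0,0],[0,0,0],[0,0,0]]' --turn '[[0,0,0],[0,0,0],[0,0,0],[0,0,0],[0,0,0],[0,0,0],[0,0,0],[0,0,0]]' --hand 1

```text
time: 30.6
eef_pos: [0.458, 0.3166, 0.2196]
eef_rot: [[1.0, 0.017, 0.0], [0.017, -1.0, 0.0], [0.0, -0.0, -1.0]]
contact_force: [0.1, 0.1, 1.0]
opening: 0.009
gripper_force: 59.8
```

drive_tool --linear '[[0,0,-0.1],[0,0,-0.2],[0,0,-0.3],[0,0,-0.4],[0,0,-0.4],[0,0,-0.3],[0,0,-0.15],[0,0,-0.05]]' --turn '[[0,0,0],[0,0,0],[0,0,0],[0,0,0],[0,0,0],[0,0,0],[0,0,0],[0,0,0]]'

```text
time: 31.27
eef_pos: [0.4581, 0.3166, 0.2968]
eef_rot: [[1.0, 0.017, 0.002], [0.017, -1.0, 0.001], [0.002, -0.001, -1.0]]
contact_force: [-0.3, 0.8, -3.1]
opening: 0.0089
gripper_force: 59.3
```

```bash
python3 - <<'E'
from h import *
to(.5348,-.12,.296,-3)
E
```

```text
now [0.4581 0.3166 0.2968] head 1.0 lin [1.730e+00 1.095e+01 1.000e-02] lin@yaw [ 2.49 10.8   0.02] turn [-0.01 -0.02  0.8 ] F [-0.3  0.8 -3.1] op 0.0089 gf 59.3 t 31.2667
```

drive_tool --linear '[[0,0.1,0],[0,0.25,0],[0,0.4,0],[0,0.5,0],[0,0.5,0],[0.1,0.5,0],[0.15,0.5,0],[0.15,0.5,0]]' --turn '[[0,0,0.3],[0,0,0.3],[0,0,0.2],[0,0,0],[0,0,0],[0,0,0],[0,0,0],[0,0,0]]'

```text
time: 31.93
eef_pos: [0.4672, 0.1833, 0.2948]
eef_rot: [[0.999, -0.054, -0.002], [-0.054, -0.999, -0.001], [-0.002, 0.002, -1.0]]
contact_force: [0.1, -0.2, -3.1]
opening: 0.0095
gripper_force: 59.3
```

drive_tool --linear '[[0.15,0.55,0],[0.15,0.55,0],[0.15,0.55,0],[0.15,0.55,0],[0.15,0.55,0],[0.15,0.55,0],[0.15,0.55,0],[0.15,0.55,0]]' --turn '[[0,0,0],[0,0,0],[0,0,0],[0,0,0],[0,0,0],[0,0,0],[0,0,0],[0,0,0]]'

```text
time: 32.6
eef_pos: [0.5055, 0.0051, 0.2948]
eef_rot: [[0.999, -0.054, -0.002], [-0.054, -0.999, -0.001], [-0.002, 0.001, -1.0]]
contact_force: [0.6, 0.6, -1.6]
opening: 0.0091
gripper_force: 59.3
```

drive_tool --linear '[[0.15,0.5,0],[0.15,0.5,0],[0.15,0.5,0],[0.15,0.5,0],[0.15,0.5,0],[0.1,0.3,0],[0.05,0.15,0],[0,0,0]]' --turn '[[0,0,0],[0,0,0],[0,0,0],[0,0,0],[0,0,0],[0,0,0],[0,0,0],[0,0,0]]'

```text
time: 33.27
eef_pos: [0.536, -0.1135, 0.295]
eef_rot: [[0.998, -0.055, -0.001], [-0.055, -0.998, -0.0], [-0.001, 0.0, -1.0]]
contact_force: [0.2, 0.5, -2.3]
opening: 0.0094
gripper_force: 59.3
```

```bash
python3 - <<'E'
from h import *
to(.5295,-.2244,.2966,-3)
c=camera("scene");t=camera("top")
a=cv2.resize(c["image"][150:290,340:490],None,fx=2.66,fy=4,interpolation=cv2.INTER_CUBIC)
b=cv2.resize(t["image"][190:340,430:540],None,fx=3.6,fy=3.73,interpolation=cv2.INTER_CUBIC)
cv2.imwrite("pics/cc.png",np.hstack([a,cv2.resize(b,(395,a.shape[0]))]))
E
```

```text
now [ 0.536  -0.1135  0.295 ] head -3.2 lin [-0.01  2.78 -0.04] lin@yaw [-0.02  2.78 -0.04] turn [ 0.    0.01 -0.03] F [ 0.2  0.5 -2.3] op 0.0094 gf 59.3 t 33.2667
```

View pics/cc.png

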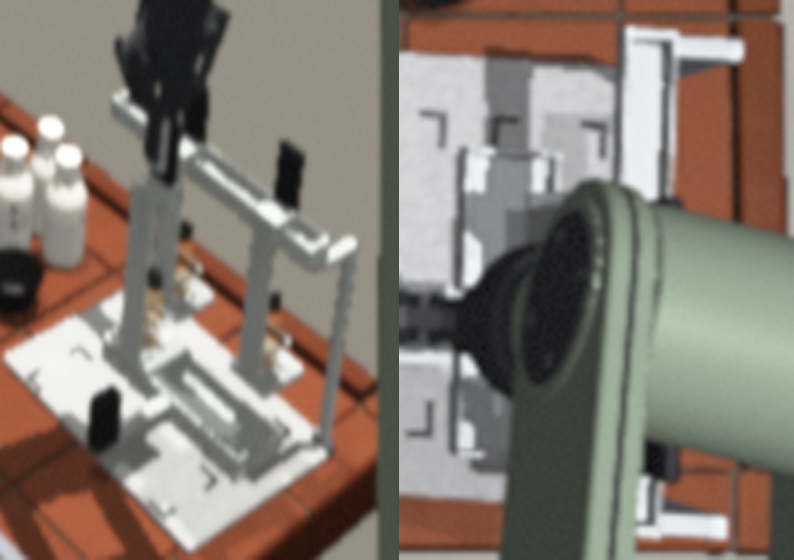

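The tray has been knocked: in the top pane its front edge is now near x≈460 rather than on the drip marks (≈497), about 2–3 cm toward the front; I'll mend that once the carriers are up. The hanging carriers are plumb, and there's a gap for C.

drive_tool --linear '[[-0.02,0.2,-0.04],[0,0.4,0],[0,0.5,0],[0,0.5,0],[0,0.5,0],[0,0.4,0],[0,0.23,0],[0,0.06,0]]' --turn '[[0,0,0],[0,0,0],[0,0,0],[0,0,0],[0,0,0],[0,0,0],[0,0,0],[0,0,0]]'

```text
time: 34.03
eef_pos: [0.5296, -0.2245, 0.2972]
eef_rot: [[0.999, -0.053, -0.0], [-0.053, -0.999, -0.0], [0.0, 0.0, -1.0]]
contact_force: [-0.4, -0.2, -1.9]
opening: 0.0095
gripper_force: 59.3
```

drive_tool --linear '[[0,0,0],[0,0.03,0.05],[0,0,0.09],[0,0,0.09],[0,0,0.09],[0,0,0.09],[0,0,0.07],[0,0,0.05]]' --turn '[[0,0,0],[0,0,0],[0,0,0],[0,0,0],[0,0,0],[0,0,0],[0,0,0],[0,0,0]]'

```text
time: 34.7
eef_pos: [0.5296, -0.2246, 0.2753]
eef_rot: [[0.999, -0.052, -0.001], [-0.052, -0.999, 0.0], [-0.001, -0.0, -1.0]]
contact_force: [-0.3, -0.7, -3.2]
opening: 0.0093
gripper_force: 59.3
```

drive_tool --linear '[[0,0,0.03],[0,0,0.03],[0,0,0.02],[0,0,0.02],[0,0,0.02],[0,0,0.02],[0,0,0],[0,0,0]]' --turn '[[0,0,0],[0,0,0],[0,0,0],[0,0,0],[0,0,0],[0,0,0],[0,0,0],[0,0,0]]'

```text
time: 35.37
eef_pos: [0.5298, -0.2248, 0.2715]
eef_rot: [[0.999, -0.053, 0.001], [-0.053, -0.999, -0.001], [0.001, 0.001, -1.0]]
contact_force: [-1.9, 1.6, 5.4]
opening: 0.0094
gripper_force: 60.4
```

drive_tool --linear '[[0,0,0],[0,0,0],[0,0,0],[0,0,0],[0,0,0],[0,0,0],[0,0,0],[0,0,0]]' --turn '[[0,0,0],[0,0,0],[0,0,0],[0,0,0],[0,0,0],[0,0,0],[0,0,0],[0,0,0]]' --hand 0.4

```text
time: 36.03
eef_pos: [0.5297, -0.2248, 0.2703]
eef_rot: [[0.999, -0.053, 0.0], [-0.053, -0.999, -0.0], [0.0, 0.0, -1.0]]
contact_force: [-0.1, -0.5, 1.3]
opening: 0.0512
gripper_force: 0.0
```

drive_tool --linear '[[0,0,-0.15],[0,0,-0.2],[0,0,-0.3],[0,0,-0.4],[0,0,-0.5],[0,-0.3,-0.2],[0,-0.6,0],[0,-0.8,0]]' --turn '[[0,0,0],[0,0,0],[0,0,0],[0,0,0],[0,0,0],[0,0,0],[0,0,0],[0,0,0]]'

```text
time: 36.7
eef_pos: [0.5334, -0.1569, 0.3414]
eef_rot: [[0.998, -0.055, 0.002], [-0.055, -0.998, -0.001], [0.002, 0.001, -1.0]]
contact_force: [0.8, 0.3, -0.8]
opening: 0.0513
gripper_force: 0.0
```

drive_tool --linear '[[0,-1,0],[0,-1,0],[0,-1,0],[0,-1,0],[0,-1,0],[0,-1,0],[0,-1,0],[0,-1,0]]' --turn '[[0,0,0],[0,0,0],[0,0,0],[0,0,0],[0,0,0],[0,0,0],[0,0,0],[0,0,0]]'

```text
time: 37.37
eef_pos: [0.5493, 0.1654, 0.3408]
eef_rot: [[0.999, -0.052, 0.001], [-0.052, -0.999, 0.0], [0.0, -0.0, -1.0]]
contact_force: [0.4, -0.1, 1.0]
opening: 0.0516
gripper_force: 0.0
```

drive_tool --linear '[[0,-1,0],[0,-1,0],[0,-1,0],[0,-0.9,0],[0,-0.5,0],[0,0,0],[0,0,0],[0,0,0]]' --turn '[[0,0,0],[0,0,0],[0,0,0],[0,0,0],[0,0,0],[0,0,-0.4],[0,0,-0.4],[0,0,0]]'

```text
time: 38.03
eef_pos: [0.5585, 0.3398, 0.3402]
eef_rot: [[1.0, 0.019, -0.0], [0.019, -1.0, 0.0], [-0.0, -0.0, -1.0]]
contact_force: [0.3, -0.0, 0.4]
opening: 0.0512
gripper_force: 0.0
```

```bash
python3 - <<'E'
from h import *
to(.5455,.353,.219,1)
E
```

```text
now [0.5585 0.3398 0.3402] head 1.1 lin [-0.32 -0.34  3.03] lin@yaw [-0.32 -0.34  3.03] turn [-0.    0.01  0.02] F [ 0.3 -0.   0.4] op 0.0512 gf 0.0 t 38.0333
```

drive_tool --linear '[[-0.16,-0.17,0.3],[-0.16,-0.17,0.4],[0,0,0.4],[0,0,0.4],[0,0,0.4],[0,0,0.4],[0,0,0.4],[0,0,0.32]]' --turn '[[0,0,0],[0,0,0],[0,0,0],[0,0,0],[0,0,0],[0,0,0],[0,0,0],[0,0,0]]'

```text
time: 38.7
eef_pos: [0.5457, 0.3517, 0.2186]
eef_rot: [[1.0, 0.016, -0.001], [0.016, -1.0, -0.0], [-0.001, 0.0, -1.0]]
contact_force: [-0.4, -1.2, -0.4]
opening: 0.0513
gripper_force: 0.0
```

drive_tool --linear '[[0,0,0],[0,0,0],[0,0,0],[0,0,0],[0,0,0],[0,0,0],[0,0,0],[0,0,0]]' --turn '[[0,0,0],[0,0,0],[0,0,0],[0,0,0],[0,0,0],[0,0,0],[0,0,0],[0,0,0]]' --hand 0.7

```text
time: 39.37
eef_pos: [0.5464, 0.3518, 0.2198]
eef_rot: [[1.0, 0.017, 0.0], [0.017, -1.0, 0.0], [0.0, -0.0, -1.0]]
contact_force: [0.2, 0.0, -0.6]
opening: 0.0255
gripper_force: 0.0
```

drive_tool --linear '[[0,0,0],[0,0,0],[0,0,0],[0,0,0],[0,0,0],[0,0,0],[0,0,0],[0,0,0]]' --turn '[[0,0,0],[0,0,0],[0,0,0],[0,0,0],[0,0,0],[0,0,0],[0,0,0],[0,0,0]]' --hand 1

```text
time: 40.03
eef_pos: [0.5463, 0.3519, 0.2195]
eef_rot: [[1.0, 0.017, -0.0], [0.017, -1.0, 0.0], [-0.0, -0.0, -1.0]]
contact_force: [-0.7, 0.8, 1.7]
opening: 0.009
gripper_force: 59.8
```

drive_tool --linear '[[0,0,-0.1],[0,0,-0.2],[0,0,-0.3],[0,0,-0.4],[0,0,-0.4],[0,0,-0.3],[0,0,-0.15],[0,0,-0.05]]' --turn '[[0,0,0],[0,0,0],[0,0,0],[0,0,0],[0,0,0],[0,0,0],[0,0,0],[0,0,0]]'

```text
time: 40.7
eef_pos: [0.5468, 0.3518, 0.2971]
eef_rot: [[1.0, 0.017, 0.002], [0.017, -1.0, 0.001], [0.002, -0.001, -1.0]]
contact_force: [0.5, -0.4, -2.8]
opening: 0.0095
gripper_force: 59.4
```

```bash
python3 - <<'E'
from h import *
to(.6547,-.12,.297,-3)
E
```

```text
now [0.5468 0.3518 0.2971] head 1.0 lin [ 2.5  11.84 -0.  ] lin@yaw [ 3.31 11.64  0.  ] turn [-0.01 -0.03  0.8 ] F [ 0.5 -0.4 -2.8] op 0.0095 gf 59.4 t 40.7
```

drive_tool --linear '[[0,0.1,0],[0,0.25,0],[0,0.4,0],[0,0.5,0],[0.1,0.55,0],[0.1,0.55,0],[0.1,0.55,0],[0.1,0.55,0]]' --turn '[[0,0,0.3],[0,0,0.3],[0,0,0.2],[0,0,0],[0,0,0],[0,0,0],[0,0,0],[0,0,0]]'

```text
time: 41.37
eef_pos: [0.5554, 0.2104, 0.2947]
eef_rot: [[0.999, -0.054, -0.002], [-0.054, -0.999, -0.001], [-0.002, 0.002, -1.0]]
contact_force: [0.1, -0.0, -1.8]
opening: 0.0094
gripper_force: 59.4
```

drive_tool --linear '[[0.1,0.6,0],[0.1,0.6,0],[0.1,0.6,0],[0.1,0.6,0],[0.1,0.6,0],[0.1,0.6,0],[0.1,0.6,0],[0,0.6,0]]' --turn '[[0,0,0],[0,0,0],[0,0,0],[0,0,0],[0,0,0],[0,0,0],[0,0,0],[0,0,0]]'

```text
time: 42.03
eef_pos: [0.5732, 0.0172, 0.2947]
eef_rot: [[0.999, -0.055, -0.001], [-0.055, -0.999, -0.001], [-0.001, 0.001, -1.0]]
contact_force: [0.3, 0.2, -1.5]
opening: 0.0091
gripper_force: 59.4
```

drive_tool --linear '[[0,0.6,0],[0,0.6,0],[0,0.6,0],[0,0.55,0],[0.3,0.4,0],[0.5,0.3,0],[0.5,0.1,0],[0.3,0,0]]' --turn '[[0,0,0],[0,0,0],[0,0,0],[0,0,0],[0,0,0],[0,0,0],[0,0,0],[0,0,0]]'

```text
time: 42.7
eef_pos: [0.6313, -0.1123, 0.2947]
eef_rot: [[0.998, -0.056, -0.001], [-0.056, -0.998, -0.001], [-0.001, 0.001, -1.0]]
contact_force: [-0.5, 0.2, -2.3]
opening: 0.0093
gripper_force: 59.4
```

```bash
python3 - <<'E'
from h import *
to(.6494,-.2307,.2966,-3)
E
```

```text
now [ 0.6313 -0.1123  0.2947] head -3.2 lin [ 0.62  2.93 -0.05] lin@yaw [ 0.61  2.93 -0.05] turn [ 0.01  0.01 -0.05] F [-0.5  0.2 -2.3] op 0.0093 gf 59.4 t 42.7
```

drive_tool --linear '[[0.31,0.05,-0.05],[0.31,0.2,0],[0,0.45,0],[0,0.55,0],[0,0.6,0],[0,0.55,0],[0,0.4,0],[0,0.13,0]]' --turn '[[0,0,0],[0,0,0],[0,0,0],[0,0,0],[0,0,0],[0,0,0],[0,0,0],[0,0,0]]'

```text
time: 43.37
eef_pos: [0.6484, -0.231, 0.2967]
eef_rot: [[0.998, -0.056, -0.002], [-0.056, -0.998, -0.001], [-0.002, 0.001, -1.0]]
contact_force: [-1.3, -0.6, -2.1]
opening: 0.0091
gripper_force: 59.4
```

drive_tool --linear '[[0,0,0],[0,0.02,0.05],[0,0,0.09],[0,0,0.09],[0,0,0.09],[0,0,0.09],[0,0,0.07],[0,0,0.05]]' --turn '[[0,0,0],[0,0,0],[0,0,0],[0,0,0],[0,0,0],[0,0,0],[0,0,0],[0,0,0]]'

```text
time: 44.03
eef_pos: [0.6497, -0.228, 0.2757]
eef_rot: [[0.999, -0.052, -0.001], [-0.052, -0.999, 0.0], [-0.001, -0.0, -1.0]]
contact_force: [-0.4, 0.5, -2.0]
opening: 0.0087
gripper_force: 59.4
```

drive_tool --linear '[[0,0,0.03],[0,0,0.03],[0,0,0.02],[0,0,0.02],[0,0,0.02],[0,0,0.02],[0,0,0],[0,0,0]]' --turn '[[0,0,0],[0,0,0],[0,0,0],[0,0,0],[0,0,0],[0,0,0],[0,0,0],[0,0,0]]'

```text
time: 44.7
eef_pos: [0.6498, -0.2285, 0.2714]
eef_rot: [[0.999, -0.053, 0.001], [-0.053, -0.999, -0.0], [0.001, 0.0, -1.0]]
contact_force: [-1.2, 0.4, 2.5]
opening: 0.0092
gripper_force: 60.0
```

drive_tool --linear '[[0,0,0],[0,0,0],[0,0,0],[0,0,0],[0,0,0],[0,0,0],[0,0,0],[0,0,0]]' --turn '[[0,0,0],[0,0,0],[0,0,0],[0,0,0],[0,0,0],[0,0,0],[0,0,0],[0,0,0]]' --hand 0.4

```text
time: 45.37
eef_pos: [0.6498, -0.2284, 0.2707]
eef_rot: [[0.999, -0.053, -0.0], [-0.053, -0.999, -0.0], [-0.0, 0.0, -1.0]]
contact_force: [0.3, -0.1, 0.2]
opening: 0.0513
gripper_force: 0.0
```

drive_tool --linear '[[0,0,-0.15],[0,0,-0.2],[0,0,-0.3],[0,0,-0.4],[0,0,-0.5],[0,-0.3,-0.2],[0,-0.6,0],[0,-0.8,0]]' --turn '[[0,0,0],[0,0,0],[0,0,0],[0,0,0],[0,0,0],[0,0,0],[0,0,0],[0,0,0]]'

```text
time: 46.03
eef_pos: [0.6534, -0.1609, 0.342]
eef_rot: [[0.998, -0.056, 0.003], [-0.056, -0.998, -0.001], [0.003, 0.001, -1.0]]
contact_force: [0.2, 1.2, -0.8]
opening: 0.0512
gripper_force: 0.0
```

drive_tool --linear '[[0,-1,0],[0,-1,0],[0,-1,0],[-0.4,-0.9,0],[-0.4,-0.9,0],[-0.4,-0.9,0],[-0.4,-0.9,0],[-0.4,-0.4,0]]' --turn '[[0,0,0],[0,0,0],[0,0,0],[0,0,0],[0,0,0],[0,0,0],[0,0,0],[0,0,0]]'

```text
time: 46.7
eef_pos: [0.5868, 0.128, 0.341]
eef_rot: [[0.999, -0.049, 0.0], [-0.049, -0.999, 0.002], [0.0, -0.003, -1.0]]
contact_force: [0.3, -0.3, 0.2]
opening: 0.0512
gripper_force: 0.0
```

drive_tool --linear '[[0,0,0],[0,0,0],[0,0,0],[0,0,0],[0,0,0],[0,0,0],[0,0,0],[0,0,0]]' --turn '[[0,0,-1],[0,0,-1],[0,0,-1],[0,0,-1],[0,0,-1],[0,0,-1],[0,0,-1],[0,0,-1]]'

```text
time: 47.37
eef_pos: [0.5877, 0.1241, 0.3411]
eef_rot: [[0.796, 0.605, 0.0], [0.605, -0.796, 0.0], [0.001, -0.0, -1.0]]
contact_force: [-0.0, 0.0, -0.6]
opening: 0.0513
gripper_force: 0.0
```

drive_tool --linear '[[0,0,0],[0,0,0],[0,0,0],[0,0,0],[0,0,0],[0,0,0],[0,0,0],[0,0,0]]' --turn '[[0,0,-1],[0,0,-1],[0,0,-1],[0,0,-1],[0,0,-1],[0,0,-1],[0,0,-1],[0,0,-1]]'

```text
time: 48.03
eef_pos: [0.5877, 0.1241, 0.3411]
eef_rot: [[0.221, 0.975, 0.0], [0.975, -0.221, 0.0], [0.001, 0.0, -1.0]]
contact_force: [-0.8, -0.3, -0.1]
opening: 0.0512
gripper_force: 0.0
```

```bash
python3 - <<'E'
from h import *
to(.5663,-.08,.3,87)
t=camera("top");cv2.imwrite("pics/top_e.png",t["image"])
cv2.imwrite("pics/e1.png",cv2.resize(t["image"][190:340,340:540],None,fx=4,fy=4,interpolation=cv2.INTER_CUBIC))
for ce,a in dark(t["image"],390,230,450,290): print(ce,a)
E
```

```text
now [0.5877 0.1241 0.3411] head 77.3 lin [-5.1   0.6   1.03] lin@yaw [-5.12 -0.27  1.03] turn [ 0.   -0.01 -1.95] F [-0.8 -0.3 -0.1] op 0.0512 gf 0.0 t 48.0333
[408.5631068  268.04854369] 103
```

View pics/e1.png

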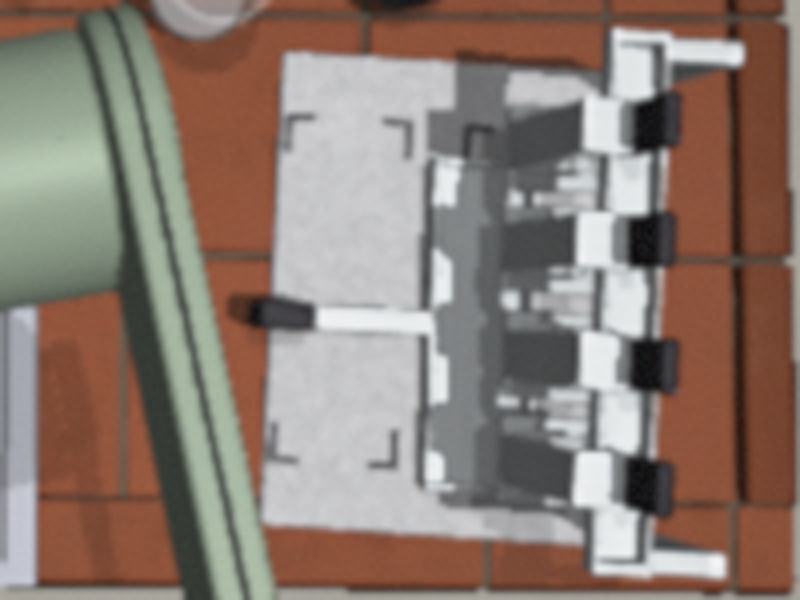

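All four carriers hang in the channel (tabs at crop (655,115), (652,238), (652,362), (650,487)). The tray is displaced: grip at (283,313) instead of (333,285), so I'll slide it back.

drive_tool --linear '[[0,0,0],[0,0,0],[0,0,0],[-0.6,-0.05,0],[-0.9,-0.15,0],[-0.9,-0.15,0],[-0.9,-0.15,0],[-0.9,-0.15,0]]' --turn '[[0,0,-0.8],[0,0,-0.8],[0,0,-0.55],[0,0,0],[0,0,0],[0,0,0],[0,0,0],[0,0,0]]'

```text
time: 48.75
eef_pos: [0.5548, -0.0442, 0.3411]
eef_rot: [[0.041, 0.999, 0.001], [0.999, -0.041, 0.0], [0.0, 0.001, -1.0]]
contact_force: [0.8, -0.2, -0.2]
opening: 0.0513
gripper_force: 0.0
```

```bash
python3 - <<'E'
from h import *
t=camera("top");q=lambda x,y:(340+x/4-.375,190+y/4-.375)
g=ray(t,q(283,313),.05);print(g,ray(t,q(333,285),.05))
to(g[0],g[1],.0975,88)
E
```

```text
[ 0.55146002 -0.07268697  0.05      ] [ 0.56814612 -0.1021186   0.05      ]
now [ 0.5535 -0.0501  0.3412] head 87.4 lin [-0.53 -0.02  6.1 ] lin@yaw [-0.57 -0.03  6.09] turn [-0.01  0.07 -0.11] F [-2.3 -4.3 -0.1] op 0.0507 gf 0.0 t 48.8
```

drive_tool --linear '[[-0.3,-0.06,0.2],[-0.27,0,0.5],[0,0,0.6],[0,0,0.6],[0,0,0.6],[0,0,0.6],[0,0,0.6],[0,0,0.6]]' --turn '[[0,0,-0.1],[0,0,0],[0,0,0],[0,0,0],[0,0,0],[0,0,0],[0,0,0],[0,0,0]]'

```text
time: 49.47
eef_pos: [0.5524, -0.0655, 0.1681]
eef_rot: [[0.033, 0.999, 0.001], [0.999, -0.033, 0.0], [0.0, 0.001, -1.0]]
contact_force: [0.8, 0.8, -0.5]
opening: 0.0512
gripper_force: 0.0
```

drive_tool --linear '[[0,0,0.5],[0,0,0.5],[0,0,0.4],[0,0,0.25],[0,0,0.1],[0,0,0],[0,0,0],[0,0,0]]' --turn '[[0,0,0],[0,0,0],[0,0,0],[0,0,0],[0,0,0],[0,0,0],[0,0,0],[0,0,0]]'

```text
time: 50.13
eef_pos: [0.5531, -0.0662, 0.0998]
eef_rot: [[0.031, 1.0, 0.002], [1.0, -0.031, -0.0], [-0.0, 0.002, -1.0]]
contact_force: [-0.6, -0.0, -0.6]
opening: 0.0514
gripper_force: 0.0
```

drive_tool --linear '[[0,0,0],[0,0,0],[0,0,0],[0,0,0],[0,0,0],[0,0,0],[0,0,0],[0,0,0]]' --turn '[[0,0,0],[0,0,0],[0,0,0],[0,0,0],[0,0,0],[0,0,0],[0,0,0],[0,0,0]]' --hand 0.7

```text
time: 50.8
eef_pos: [0.5524, -0.0663, 0.0987]
eef_rot: [[0.031, 1.0, -0.0], [1.0, -0.031, -0.0], [-0.0, -0.0, -1.0]]
contact_force: [0.5, 1.2, -0.1]
opening: 0.0253
gripper_force: 0.0
```

drive_tool --linear '[[0,0,0],[0,0,0],[0,0,0],[0,0,0],[0,0,0],[0,0,0],[0,0,0],[0,0,0]]' --turn '[[0,0,0],[0,0,0],[0,0,0],[0,0,0],[0,0,0],[0,0,0],[0,0,0],[0,0,0]]' --hand 1

```text
time: 51.47
eef_pos: [0.5518, -0.0661, 0.0985]
eef_rot: [[0.031, 1.0, -0.002], [1.0, -0.031, 0.0], [0.0, -0.002, -1.0]]
contact_force: [-5.5, 0.6, 1.9]
opening: 0.0171
gripper_force: 58.7
```

```bash
python3 - <<'E'
from h import *
to(.5660,-.1035,.0975,87)
E
```

```text
now [ 0.5518 -0.0661  0.0985] head 88.2 lin [-0.92  0.38  0.03] lin@yaw [-0.91  0.4   0.03] turn [-0.02 -0.    0.24] F [-5.5  0.6  1.9] op 0.0171 gf 58.7 t 51.4667
```

drive_tool --linear '[[-0.04,0.02,0],[-0.08,0.05,0],[-0.12,0.07,0],[-0.13,0.07,0],[-0.13,0.07,0],[-0.12,0.07,0],[-0.08,0.04,0],[-0.05,0.02,0]]' --turn '[[0,0,0],[0,0,0.06],[0,0,0.06],[0,0,0.06],[0,0,0.06],[0,0,0],[0,0,0],[0,0,0]]'

```text
time: 52.13
eef_pos: [0.5679, -0.0973, 0.0988]
eef_rot: [[0.052, 0.999, 0.001], [0.999, -0.052, 0.0], [0.0, 0.001, -1.0]]
contact_force: [-1.7, 4.8, 2.6]
opening: 0.0171
gripper_force: 58.4
```

```bash
python3 - <<'E'
from h import *
to(.5664,-.0969,.0975,87)
E
```

```text
now [ 0.5679 -0.0973  0.0988] head 87.0 lin [ 0.01 -0.04  0.03] lin@yaw [ 0.01 -0.04  0.03] turn [ 0.01 -0.   -0.  ] F [-1.7  4.8  2.6] op 0.0171 gf 58.4 t 52.1333
```

drive_tool --linear '[[0,-0.02,0],[0,-0.02,0],[0,0,0],[0,0,0],[0,0,0],[0,0,0],[0,0,0],[0,0,0]]' --turn '[[0,0,0],[0,0,0],[0,0,0],[0,0,0],[0,0,0],[0,0,0],[0,0,0],[0,0,0]]'

```text
time: 52.8
eef_pos: [0.5662, -0.0972, 0.0988]
eef_rot: [[0.051, 0.999, 0.001], [0.999, -0.051, -0.001], [-0.001, 0.001, -1.0]]
contact_force: [3.0, -1.5, -0.0]
opening: 0.0173
gripper_force: 58.3
```

drive_tool --linear '[[0,0,0],[0,0,0],[0,0,0],[0,0,0],[0,0,0],[0,0,0],[0,0,0],[0,0,0]]' --turn '[[0,0,0],[0,0,0],[0,0,0],[0,0,0],[0,0,0],[0,0,0],[0,0,0],[0,0,0]]' --hand 0.4

```text
time: 53.47
eef_pos: [0.5658, -0.0968, 0.0987]
eef_rot: [[0.052, 0.999, -0.0], [0.999, -0.052, -0.0], [-0.0, -0.0, -1.0]]
contact_force: [-0.2, 0.0, 0.1]
opening: 0.0511
gripper_force: 0.0
```

drive_tool --linear '[[0,0,-0.2],[0,0,-0.4],[0,0,-0.6],[0,0,-0.8],[0,0,-0.8],[0.3,0,-0.8],[0.6,0,-0.8],[0.8,0,-0.5]]' --turn '[[0,0,0],[0,0,0],[0,0,0],[0,0,0],[0,0,0],[0,0,0],[0,0,0],[0,0,0]]'

```text
time: 54.13
eef_pos: [0.57, -0.0297, 0.2991]
eef_rot: [[0.055, 0.998, 0.006], [0.998, -0.055, -0.001], [-0.001, 0.006, -1.0]]
contact_force: [1.1, -0.4, -0.2]
opening: 0.0514
gripper_force: 0.0
```

drive_tool --linear '[[0.9,0,0],[0.9,0,0],[0.9,0,0],[0.9,0,0],[0.5,0,0],[0,0,0],[0,0,0],[0,0,0]]' --turn '[[0,0,0],[0,0,0],[0,0,0],[0,0,0],[0,0,0],[0,0,0],[0,0,0],[0,0,0]]'

```text
time: 54.8
eef_pos: [0.5777, 0.1343, 0.295]
eef_rot: [[0.052, 0.999, 0.0], [0.999, -0.052, -0.001], [-0.001, 0.0, -1.0]]
contact_force: [0.3, -0.5, -0.4]
opening: 0.0517
gripper_force: 0.0
```

```bash
python3 - <<'E'
from h import *
t=camera("top");s=camera("scene")
cv2.imwrite("pics/f1.png",cv2.resize(t["image"][190:340,340:540],None,fx=4,fy=4,interpolation=cv2.INTER_CUBIC))
cv2.imwrite("pics/f2.png",cv2.resize(s["image"][150:290,340:490],None,fx=4,fy=4,interpolation=cv2.INTER_CUBIC))
print(sense()["eef_pos"],sense()["time"])
E
```

```text
[0.57780596 0.13366667 0.29494161] 54.9
```

View pics/f1.png

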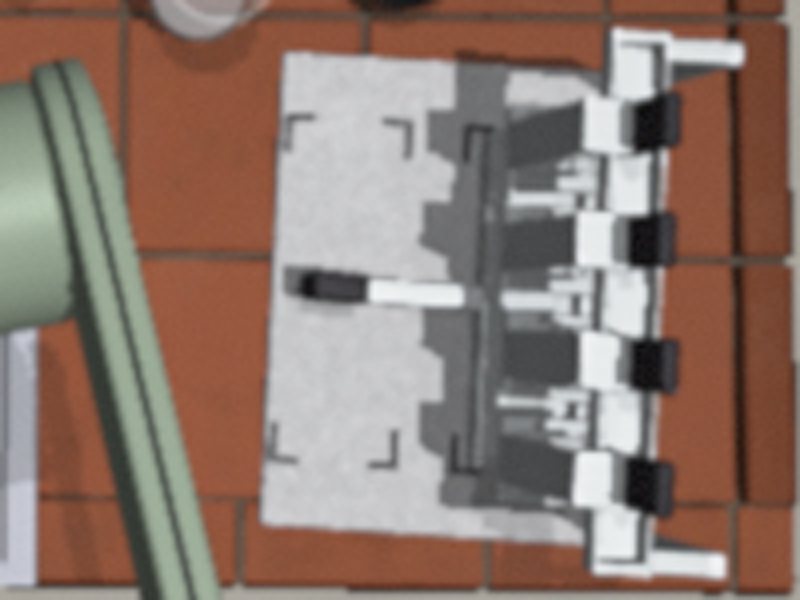

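View pics/f2.png

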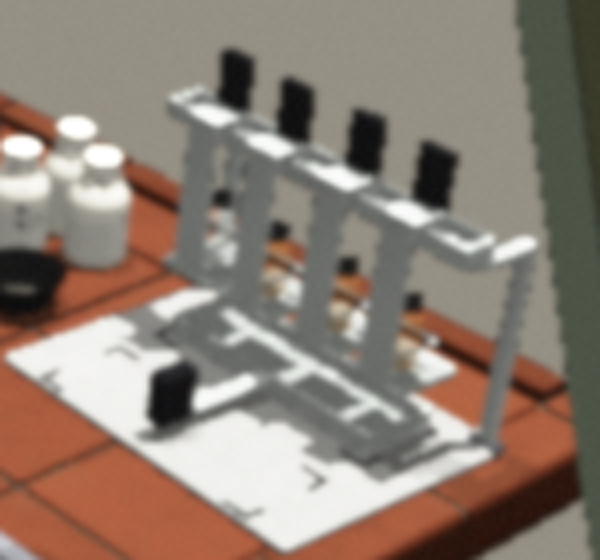

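Both views show the tray back inside its drip marks (grip at (335,287), front edge near x≈485) and four carriers hanging plumb between the end stops. I'm handing in.

```bash
python3 -c "
from plant import *
print(job_done())"
```

```text
the job is handed in; nothing more can be done
None
```

The job is handed in: the last camera views show all four carriers hanging plumb on the rail and the tray on its drip place, slid back after it was knocked off partway through; `job_done()` returned no verdict.

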